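Set up the bench nut press for a walnut

ROBOT

A 6-joint arm with a two-finger parallel gripper is mounted at the origin on a cart in front of the work surface, level with it; the furniture and walls round the work are solid. World frame = base frame: x ahead of the robot, y to its left, z up, the work surface at z = 0. Lengths are in mm, angles in rad, forces in N, time in s.
With the tool pointing down it reaches from about 275 to 750 mm from the base axis. Payload 10.2 kg.
Tool frame: the origin (TCP) lies at the very end of the fingers, on their centre line; the grasp point (between the pads) lies 19 mm behind it; y points along the fingers, x is the direction in which the jaws open and shut, and the axes are right-handed (so a half turn about y gives the same grasp; the last joint's range is limited). The gripper opens to 85 mm and grips with 20 to 120 N. Pads are 22 mm wide; open, the fingers measure 114 mm over their backs; the gripper's body (76 mm by 85 mm) begins 54 mm behind the grasp point. The pads swing forward as they close: fully open they stand 13 mm farther back than shut.
Start: joints at [-1.349, 0.313, 1.498, -0, 1.331, -0.223], TCP at [225.884, -473.928, 231.294] pointing down, gripper open.
Joint ranges: [-2.94, 2.94], [-0.97, 2.17], [0.19, 2.56], [-1.23, 4.37], [0.02, 3.11], [-2.88, 2.88]. Speed limits (rad/s): [2.39, 2.39, 3.01, 3.14, 3.14, 3.14].

INTERFACE

Orientations are given as a unit quaternion [w, x, y, z].
In Python, from rig import telemetry, imaging, ctrl gives the robot as it stands.
- The arm moves only by the shell command python3 -m handwheel 'ROWS' [FORCE]. ROWS is JSON, a list of rows, each an object with "delta_pos": the shift along the tool's x, y, z in cm, a list of three; "twist": the turn, a rotation vector about the tool's x, y, z in rad, a list of three; "jaw": the opening, from 0 (shut) to 1 (fully open). A call has exactly 10 rows; each row is the pose to reach, as a shift and turn from the pose commanded when the call began, along the tool's axes at that moment; what a row does not reach only later rows make up. A row lasts 1/12 s, in which the tool goes at most 41.7 mm and 7.16 degrees, less where a joint would pass 70% of its speed; a pose out of reach is approached as far as the arm can. A call with a gripper value outside its range is refused whole. The fingers move at their own pace and stop on an object; FORCE is the grip in N (left out, the last holds). Time passes only in rows, so rows that repeat a pose let the fingers close, or fill a call up. It gives the time, the measured TCP pose, the force and the opening at its end, in the units of the state.
- telemetry.sense(): the state, without advancing time (a new reading comes with each control period).
- imaging.capture(name): name is "side" or "top"; returns a dict with "frame" (480x640x3 uint8, red, green, blue), "z_map" (480x640 float32, mm along the optical axis (not along the pixel's ray), 0 where there is no reading), "fx", "fy", "cx", "cy" (pixels), "D" ([k1, k2, p1, p2, k3] as OpenCV has them; the pictures are not rectified), "rvec" (rotation vector, rad) and "tvec" (3), from world to camera coordinates, as OpenCV has them. Camera axes: x right, y down, z forward; pixel columns grow to the right and rows downward; lengths in mm; the calibration is good to about 2 mm. A picture is of the moment at which its call begins.
- ctrl.finish_job(): hands the job in, once; it reports no verdict.
The state is a dict: "time_s": time; "joints": joint angles; "dq": joint speeds; "tau": joint torques, N m; "eef_pos": TCP position; "ee_rot": TCP orientation; "force": force on the tool from outside, world axes, zero at the start; "wrist_torque": the same for the moment, N m; "grip_width": opening from 0.0 (shut) to 1.0 (fully open).
Only numpy, scipy, OpenCV 4.12 (cv2) and the standard library are available. Lean on these libraries where they do the work, as an engineer would, in place of code of your own. Each camera call takes 0.05 s, during which the arm holds its last target.

TASK

Get the nut press ready for the walnut that lies loose on the worktop: lay the walnut in the groove between the jaws, slide the moving jaw gently up until it touches the walnut and holds it against the fixed jaw, then lock the jaw by turning the wing on top of it clockwise to the end. Also set the click dial to 6 (the marks run clockwise from 0 to 9, one click apart) and leave the other things on the worktop where they stand.

Things in the scene. Friction and masses are not known exactly. Their poses are not given: they have to be found in the camera images.
- nut_press: Bench nut press, fixed. Wooden base 160 (x) x 300 (y, -155 to 145) x 18 mm; origin at worktop level. y runs along the rail towards the dial, z up. Aluminium V-groove rail 24 mm wide along y at x = 30, y = -145 to 40, edges 44 mm up. Steel fixed jaw (44 wide, top 72 mm up) at y = 20 to 45. Dark dial housing: x -55 to 55, y 45 to 140, top 55 mm up.
- groove (a point): Point on the groove's bottom line, 35 mm before the fixed jaw's face, 40 mm above the worktop; axes as nut_press. A good place to lay the walnut, whose centre then stands about 18 mm above it. The rail is narrower than the walnut: fingers closing across it (along x) pass down both its sides; the base is 22 mm below the groove line.
- fixed_jaw_face (a point): Centre of the fixed jaw's face at walnut height, 58 mm above the worktop; the face looks to -y. Axes as nut_press.
- moving_jaw_face (a point): Centre of the moving jaw's face at walnut height, 58 mm above the worktop; it looks to +y, at the fixed jaw. Axes as nut_press. The steel jaw is 44 mm wide in x, reaches 44 mm back from its face, and its top is 72 mm above the worktop.
- jaw (a joint): Slide of the moving jaw (m): 0 fully back, grows towards the fixed jaw; the gap between the jaw faces is 0.115 minus this value. It slides with about 2.5 N of friction and stays where it is left. Starts between 0 and 0.03. With the walnut held it reads about 0.08.
- clamp_grip (a point): Grip point of the clamp wing on the moving jaw, on its turning axis (20 mm behind the jaw's face), 92 mm above the worktop. The black wing is a bar 48 mm long along the point's x, 12 mm thick in y, from 78 to 100 mm above the worktop. The point turns with the wing. The jaw can be slid by gripping the wing.
- clamp (a joint): Turn of the clamp wing (rad), growing clockwise seen from above: 0 is open, with the bar across the rail; 1.55 is its end stop, the bar along the rail, locked. Stiff (0.03 N m); stays where it is left. Starts between 0 and 0.25.
- dial_grip (a point): Grip point of the dial, on its vertical axis, 76 mm above the worktop. Metal skirt 54 mm across (56 to 63 mm up); on it a black grip bar 44 mm long along the point's y, 12 mm thick in x, 63 to 88 mm above the worktop. The white line on one end of the bar (its +y) is the pointer. The point turns with the dial.
- dial (a joint): Angle of the dial (rad), growing clockwise from above. It clicks every 0.35 rad: mark n is at 0.35 n, from 0 (pointer along the press's +y) to 9 (3.15); mark 6 is 2.10. White marks on the housing; 0, 3, 6, 9 are longer. A sprung ball (peak about 0.08 N m) pulls it into the nearest click when let go. Starts between 0 and 4.
- walnut_centre (a point): Centre of the walnut in its shell, about 35 mm across, 12 g, lying on the worktop; the centre is 18 mm up. The only loose walnut (others fill a tall glass jar at the back).
- espresso_cup: Brown cup, 67 mm across (94 with its handle), 58 high; origin in the middle of its underside. Leave alone.
- tumbler: Glass tumbler, 76 mm across, 86 high; origin under its centre. Leave alone.
- tea_light: Tea light, 38 mm across, 15 high; origin under its centre. Leave alone.
- salt_shaker: Salt shaker, 44 mm across, 90 high; origin under its centre. Leave alone.
- pepper_mill: Dark wooden pepper mill, 58 mm across, 170 high, standing behind the press; origin under its centre. Leave alone.
- pear: Pear, 68 mm across, 101 high with stalk, standing in front of the press; origin under its centre. Leave alone.
There are look-alikes about, which are no part of the job. What is shaped like the part that bears walnut_centre but orange or red is not meant.

How it is judged (in metres and radians):
On the way, in this order (a step that is already met when the one before it is completed fails the run):
1. the walnut lies in the groove between the jaws, let go (x of walnut_centre in the frame of groove between -0.008 and 0.008 m and y of walnut_centre in the frame of groove between -0.075 and 0.03 m and z of walnut_centre in the frame of groove between 0.012 and 0.027 m and contact force between walnut and the fingers below 0.05 N and value of joint clamp below 0.6 rad), for 0.2 s.
2. the moving jaw, still unlocked, touches the walnut and holds it against the fixed jaw (x of walnut_centre in the frame of groove between -0.008 and 0.008 m and y of walnut_centre in the frame of groove between -0.075 and 0.03 m and z of walnut_centre in the frame of groove between 0.012 and 0.027 m and y of walnut_centre in the frame of moving_jaw_face between 0.01 and 0.0225 m and y of walnut_centre in the frame of fixed_jaw_face above -0.0225 m and value of joint jaw above 0.073 m and value of joint clamp below 0.6 rad and contact force between jaw and walnut above 0.1 N), for 0.1 s.
3. the clamp wing is turned to locked with the walnut held (x of walnut_centre in the frame of groove between -0.008 and 0.008 m and y of walnut_centre in the frame of groove between -0.075 and 0.03 m and z of walnut_centre in the frame of groove between 0.012 and 0.027 m and y of walnut_centre in the frame of moving_jaw_face between 0.01 and 0.0225 m and y of walnut_centre in the frame of fixed_jaw_face above -0.0225 m and value of joint jaw above 0.073 m and value of joint clamp above 1.3 rad), for 0.1 s.
At the end, for the whole second after the job is handed in: The walnut rests in the groove (within 8 mm of its middle line) between the jaws, its centre within 22.5 mm of each jaw's face and the gap between the jaws under 42 mm; the clamp wing is turned past 1.3 rad; the dial stands at mark 6 (2.10 rad, within 0.12); the walnut is at rest (all of step 3 and value of joint dial between 1.98 and 2.22 rad and linear speed of walnut below 0.02 m/s); the robot touches nothing.
It fails at once if the walnut is pressed between the jaws with more than 40 N (contact force between jaw and walnut above 40 N).
It fails at once if another loose thing on the worktop is moved more than 3 cm or tipped over (distance of any of espresso_cup, tumbler, tea_light, salt_shaker, pepper_mill, pear from where it was at the start of the episode above 0.03 m or angle between any of espresso_cup, tumbler, tea_light, salt_shaker, pepper_mill, pear's own z axis and vertical above 0.5 rad).
It also fails if it takes over 72 s, if anything falls off the work surface, if the arm or the gripper's body presses on something with over 40 N, if the wrist force passes 120 N, or if a joint passes its speed limit or range.

## Working session

There is one attempt and no reset: what is moved stays moved. The work goes in short steps, Python scripts to look and compute and a shell command to move; the robot and the scene stay as the last step left them, time stands still between calls to the robot, and variables do not carry over. Pictures are saved under pics/ and viewed, and the job is handed in when it is done.

```bash
ls; mkdir -p pics; cat > look.py <<'E'
import cv2,sys,pickle
from rig import telemetry, imaging, ctrl
tag=sys.argv[1]
for n in sys.argv[2:]:
    c=imaging.capture(n); pickle.dump(c,open(f'{n}.pkl','wb'))
    cv2.imwrite(f'pics/{tag}_{n}.png',c['frame'][:,:,::-1])
s=telemetry.sense(); print(s['time_s'],s['eef_pos'],s['ee_rot'],s['force'],s['grip_width'])
E
python3 look.py a side top
```

```text
pics
0.1 [ 225.83209992 -473.685236    230.80607061] [ 0.59825177 -0.59769123  0.37769457 -0.37710319] [ 0.60482056 -0.49912    -0.49893921] 1.0013950601730117
```

View pics/a_side.png

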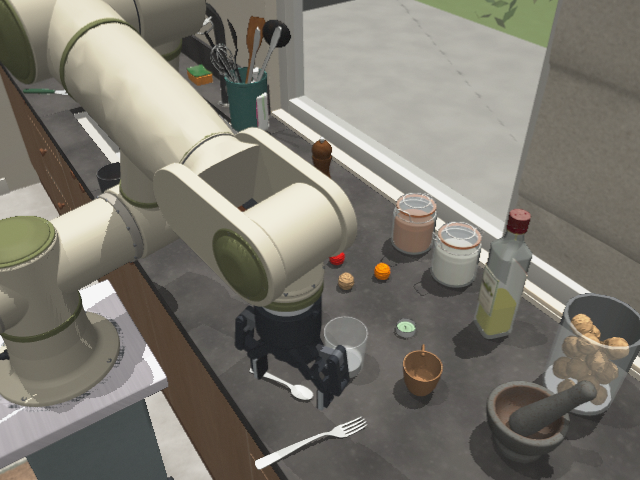

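View pics/a_top.png

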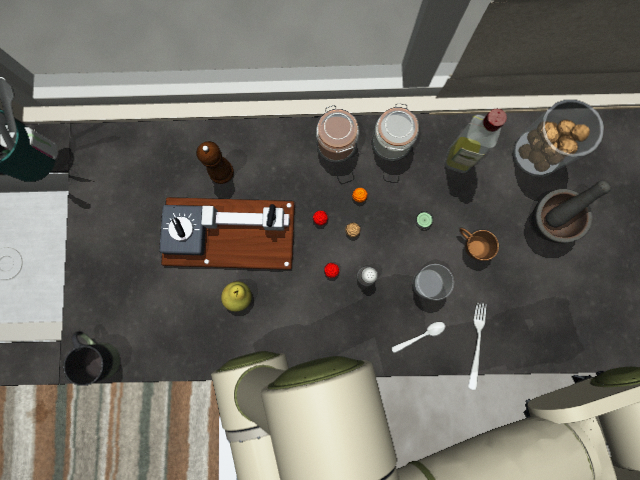

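The top view shows the press at (165–295, 198–270) with its dial on the left and the moving jaw near (275, 216). The walnut is at (353, 230), with red and orange look-alikes around it. Next I'll measure them.

```bash
cat > geo.py <<'E'
import numpy as np,cv2,pickle
def load(n): return pickle.load(open(n+'.pkl','rb'))
def cam(c):
    K=np.array([[c['fx'],0,c['cx']],[0,c['fy'],c['cy']],[0,0,1.]]);R=cv2.Rodrigues(np.array(c['rvec'],float))[0];return K,np.array(c['D'],float),R,np.array(c['tvec'],float).ravel()
def plane(c,uv,z):
    K,D,R,t=cam(c); p=cv2.undistortPoints(np.array(uv,float).reshape(-1,1,2),K,D).reshape(-1,2)
    d=np.c_[p,np.ones(len(p))]@R; o=-R.T@t
    return o+d*((z-o[2])/d[:,2])[:,None]
def depth(c):
    K,D,R,t=cam(c); v,u=np.mgrid[0:480,0:640]
    p=cv2.undistortPoints(np.stack([u,v],-1).reshape(-1,1,2).astype(float),K,D).reshape(-1,2)
    z=c['z_map'].reshape(-1,1); P=(np.c_[p,np.ones(len(p))]*z-t)@R
    P[z[:,0]==0]=np.nan
    return P.reshape(480,640,3)
def proj(c,P):
    K,D,R,t=cam(c); return cv2.projectPoints(np.array(P,float).reshape(-1,1,3),cv2.Rodrigues(R)[0],t,K,D)[0].reshape(-1,2)
E
python3 - <<'E'
from geo import *
np.set_printoptions(precision=1,suppress=True)
c=load('top'); P=depth(c); f=c['frame']
K,D,R,t=cam(c); print('cam',-R.T@t, c['fx'])
# base plate by brown colour & height
hsv=cv2.cvtColor(f,cv2.COLOR_RGB2HSV)
def near(u,v): return P[v-1:v+2,u-1:u+2].reshape(-1,3).mean(0)
for n,(u,v) in dict(walnut=(353,230),table=(340,250),base=(235,250),rail=(240,219),fj=(208,217),dialh=(195,205),mj=(268,225),pear=(237,297),mill=(208,150),shaker=(369,276),tumbler=(434,284)).items(): print(n,near(u,v))
m=(abs(P[...,2]-18)<5)&(hsv[...,0]<15)&(hsv[...,1]>100); m[:, :150]=0; m[:,300:]=0
m=m.astype(np.uint8); n,l,s,ce=cv2.connectedComponentsWithStats(m); print(s[1:][s[1:,4]>100])
w=((hsv[...,0]>5)&(hsv[...,0]<20)&(hsv[...,1]>80)).astype(np.uint8)
w[:215]=0;w[245:]=0;w[:,:340]=0;w[:,366:]=0
M=cv2.moments(w,True); print('walnut px',M['m10']/M['m00'],M['m01']/M['m00'],M['m00'],plane(c,[[M['m10']/M['m00'],M['m01']/M['m00']]],18), P[w>0][:,2].max())
crop=f[185:285,150:310]; cv2.imwrite('pics/crop1.png',cv2.resize(crop,None,fx=5,fy=5,interpolation=cv2.INTER_CUBIC)[:,:,::-1])
E
```

```text
cam [ 383.5  -76.6 1162.2] 504.18621795572506
walnut [ 553.3 -151.8   34.7]
table [ 512.5 -122.4    0.3]
base [516.8 118.4  17.1]
rail [584.4 102.9  40.4]
fj [585.3 168.8  70.4]
dialh [621.4 207.6  31.1]
mj [560.3  34.3  92.8]
pear [408.4 104.   77.7]
mill [709.3 149.4 159.2]
shaker [ 445.6 -178.6   89.3]
tumbler [ 428.4 -332.1   11.7]
[[ 161  197  133   73 5142]]
walnut px 352.3966480446927 229.55307262569832 179.0 [[ 556.9 -151.6   18. ]] nan
```

```bash
sleep 1; python3 -c "
import cv2;i=cv2.imread('pics/crop1.png');print(i.shape)"
```

```text
(500, 800, 3)
```

View pics/crop1.png

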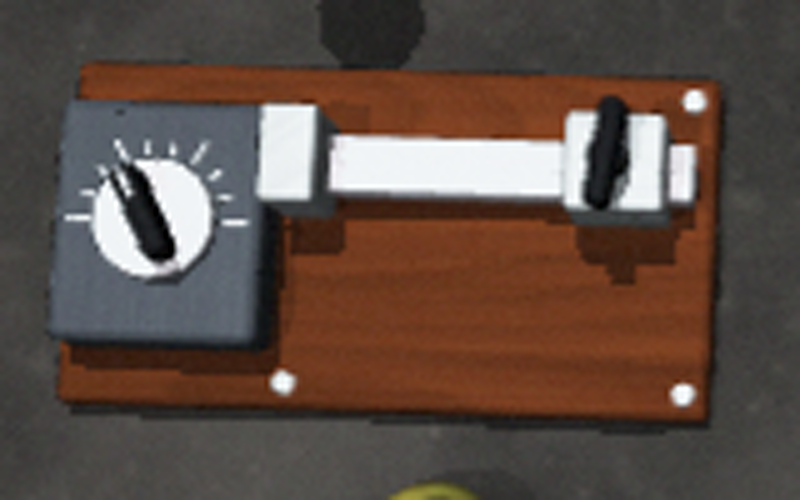

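```bash
python3 - <<'E'
from geo import *
np.set_printoptions(precision=2,suppress=True)
c=load('top'); P=depth(c); f=c['frame'].astype(int); hsv=cv2.cvtColor(c['frame'],cv2.COLOR_RGB2HSV)
# base outline corners by lines: brown mask edges, take hand-read corners refined
cor=np.array([[82,63],[718,82],[708,420],[58,400]])/5+[150,185]-0.4
W=plane(c,cor,18); print('corners',W[:,:2])
for a,b in((1,0),(2,3),(3,0),(2,1)):
    d=W[b]-W[a]; print(np.linalg.norm(d),np.degrees(np.arctan2(d[1],d[0])))
# screws
for (u,v) in((694,101),(682,394),(283,381)): print('screw',plane(c,np.array([[u,v]])/5+[150,185]-.4,20))
# dark bars from depth
val=hsv[...,2]
for name,box,zr in(('wing',(200,232,258,285),(82,110)),('dial',(205,245,165,200),(72,98))):
    m=np.zeros((480,640),bool); m[box[0]:box[1],box[2]:box[3]]=1
    z=P[...,2]; m&=(val<90)&(z>zr[0])&(z<zr[1])
    Q=P[m]; print(name,len(Q),np.percentile(Q[:,2],[5,50,95]))
    r=cv2.minAreaRect(Q[:,:2].astype(np.float32)); print(r); 
    mu=Q[:,:2].mean(0); u,s,vt=np.linalg.svd(Q[:,:2]-mu); print(mu,vt[0],np.degrees(np.arctan2(vt[0,1],vt[0,0])))
# skirt, marks
zz=P[...,2]; print(zz[208:240:3,165:205:4])
E
```

```text
corners [[644.36 278.53]
 [627.37 -17.04]
 [470.86  -9.61]
 [487.56 286.94]]
296.0583493440454 86.71128749297385
297.0135483018811 86.7780308617303
157.02492091193935 -3.0674775356814705
156.68554098613217 -2.7177720097017577
screw [[618.3   -5.89  20.  ]]
screw [[482.83   1.89  20.  ]]
screw [[493.41 183.69  20.  ]]
wing 131 [ 85.24  98.3  102.68]
((581.7708740234375, 27.688926696777344), (12.899955749511719, 47.7520751953125), 82.1124496459961)
[581.5   27.56] [-0.98  0.18] 169.45488960813339
dial 107 [74.5  86.03 89.25]
((563.8199462890625, 231.98582458496094), (43.81247329711914, 11.466008186340332), 22.499919891357422)
[561.03 229.98] [-0.93 -0.37] -158.56750876795746
[[56.25 56.25 52.52 50.     nan 55.85 56.42 58.44 53.55 55.32]
 [56.64 58.09 52.25 56.9  53.9  54.21 54.59 55.96 57.05 52.64]
 [52.01 52.77 59.67 56.81 58.15 57.96 57.94 55.89 53.72 52.79]
 [54.2  54.94 51.37 63.86 61.11 55.98 55.2  54.47 53.4  50.93]
 [54.61 57.45 85.77 84.53 60.88 64.39 60.4  57.   52.62 70.46]
 [52.77 57.81 86.84 86.45 62.97 62.85 62.49 53.56 55.51 74.  ]
 [55.45 60.61 63.12 89.59 72.98 62.13 61.42 54.06 54.29 49.95]
 [54.33 61.45 60.66 87.53 83.94 59.   60.61 54.34 51.28   nan]
 [57.19 60.11 58.95 83.01 81.72 66.5  61.17 52.77 52.48 55.14]
 [53.08 54.97 61.5  62.38 82.79 59.64 61.2  55.83 54.85 54.81]
 [54.46 52.96 59.5  62.09 67.95 63.3  53.63 53.1  54.06 53.11]]
```

```bash
cat > tool.py <<'E'
from geo import *
from scipy.spatial.transform import Rotation as Rn
from rig import telemetry
np.set_printoptions(precision=2,suppress=True)
# press frame
corn=np.array([[644.36,278.53],[627.37,-17.04],[470.86,-9.61],[487.56,286.94]])
yaw=np.radians(86.75-90); X=np.array([np.cos(yaw),np.sin(yaw)]);Y=np.array([-np.sin(yaw),np.cos(yaw)])
O=corn.mean(0)+5*Y
def press(x,y): return O+x*X+y*Y
def topress(p): d=np.array(p)[...,:2]-O; return np.stack([d@X,d@Y],-1)
def rel(target,xyaw=None):
    s=telemetry.sense(); q=s['ee_rot']; R=Rn.from_quat([q[1],q[2],q[3],q[0]]).as_matrix(); p=np.array(s['eef_pos'])
    print('t',s['time_s'],'p',p,'press',topress(p),'toolx yaw',np.degrees(np.arctan2(R[1,0],R[0,0])),'tooly',R[:,1],'j6',s['joints'][5],'F',np.array(s['force']),'g',s['grip_width'])
    d=(R.T@(np.array(target)-p))/10; print('delta_pos cm',d)
    if xyaw is not None:
        # target orientation: y down, x at xyaw deg
        for a in (xyaw,xyaw+180):
            x=np.array([np.cos(np.radians(a)),np.sin(np.radians(a)),0]); y=np.array([0,0,-1.]); T=np.stack([x,y,np.cross(x,y)],1)
            print('twist',a,Rn.from_matrix(R.T@T).as_rotvec())
E
python3 - <<'E'
from tool import *
print('joints',telemetry.sense()['joints'],'O',O,'yaw',yaw,'groove',press(30,-15),'wing',press(30,-110.5),'dial',press(0,92.5))
rel([555.5,-151.5,100],-3.25)
c=load('top')
for n,uv in dict(red=(320,218),red2=(332,270),orange=(360,195)).items(): print(n,plane(c,[uv],18))
E
```

```text
joints [-1.35  0.31  1.5  -0.    1.33 -0.22] O [557.82 139.7 ] yaw -0.05672320068981571 groove [586.92 123.02] wing [581.51  27.67] dial [563.07 232.05]
t 0.1 p [ 225.83 -473.69  230.81] press [-296.68 -631.22] toolx yaw -64.51465232855544 tooly [-0.  0. -1.] j6 -0.22337827121273374 F [ 0.6 -0.5 -0.5] g 1.0013950601730117
delta_pos cm [-14.88  13.11  43.62]
twist -3.25 [-0.   -1.07 -0.  ]
twist 176.75 [ 0.    2.07 -0.  ]
red [[585.78 -78.04  18.  ]]
red2 [[ 465.35 -102.17   18.  ]]
orange [[ 637.29 -171.95   18.  ]]
```

```bash
python3 -m handwheel '[{"delta_pos":[-14.9,8,43.6],"twist":[0,-1.07,0],"jaw":0.8},{"delta_pos":[-14.9,8,43.6],"twist":[0,-1.07,0],"jaw":0.8},{"delta_pos":[-14.9,8,43.6],"twist":[0,-1.07,0],"jaw":0.8},{"delta_pos":[-14.9,8,43.6],"twist":[0,-1.07,0],"jaw":0.8},{"delta_pos":[-14.9,8,43.6],"twist":[0,-1.07,0],"jaw":0.8},{"delta_pos":[-14.9,8,43.6],"twist":[0,-1.07,0],"jaw":0.8},{"delta_pos":[-14.9,8,43.6],"twist":[0,-1.07,0],"jaw":0.8},{"delta_pos":[-14.9,8,43.6],"twist":[0,-1.07,0],"jaw":0.8},{"delta_pos":[-14.9,8,43.6],"twist":[0,-1.07,0],"jaw":0.8},{"delta_pos":[-14.9,8,43.6],"twist":[0,-1.07,0],"jaw":0.8}]' 25; python3 -c "
from tool import *
rel([555.5,-151.5,60],-3.25)"; python3 look.py b side top
```

```text
time_s: 0.93
eef_pos: [520.5, -185.1, 159.5]
ee_rot: [0.707, -0.707, 0.018, -0.018]
force: [0.5, -0.9, -0.5]
grip_width: 0.799
t 0.9333 p [ 520.5  -185.08  159.46] press [ -18.85 -326.37] toolx yaw -2.975902868657107 tooly [-0.  0. -1.] j6 -0.501770627780968 F [ 0.47 -0.92 -0.49] g 0.7987648320737112
delta_pos cm [3.32 9.95 3.53]
twist -3.25 [-0.  0. -0.]
twist 176.75 [-0.   -3.14  0.  ]
1.0333 [ 521.56877285 -182.55189092  158.38727985] [ 0.70762278 -0.70614421  0.01828251 -0.01720759] [ 0.68886209 -0.74363614 -0.67630852] 0.8004458197247215
```

```bash
python3 -m handwheel '[{"delta_pos":[1,2,1],"twist":[0,0,0],"jaw":0.8},{"delta_pos":[2,4,2],"twist":[0,0,0],"jaw":0.8},{"delta_pos":[3.2,6.5,3.2],"twist":[0,0,0],"jaw":0.8},{"delta_pos":[3.2,6.5,3.2],"twist":[0,0,0],"jaw":0.8},{"delta_pos":[3.2,6.5,3.2],"twist":[0,0,0],"jaw":0.8},{"delta_pos":[3.2,6.5,3.2],"twist":[0,0,0],"jaw":0.8},{"delta_pos":[3.2,6.5,3.2],"twist":[0,0,0],"jaw":0.8},{"delta_pos":[3.2,6.5,3.2],"twist":[0,0,0],"jaw":0.8},{"delta_pos":[3.2,6.5,3.2],"twist":[0,0,0],"jaw":0.8},{"delta_pos":[3.2,6.5,3.2],"twist":[0,0,0],"jaw":0.8}]' 25; python3 look.py c side top;  python3 -c "
from tool import *
rel([555.5,-151.5,3],-3.25)"
```

```text
time_s: 1.87
eef_pos: [553.2, -157.2, 95.6]
ee_rot: [-0.707, 0.707, -0.02, 0.02]
force: [0.9, -0.1, -0.6]
grip_width: 0.797
1.9667 [ 553.14592385 -156.95726719   95.30776838] [-0.70674958  0.70690638 -0.01973246  0.01997597] [-0.38288859  0.08468109  0.12199378] 0.7993280988895225
t 1.9667 p [ 553.15 -156.96   95.31] press [  12.15 -296.44] toolx yaw -3.2179347573413657 tooly [ 0. -0. -1.] j6 -0.423945743379669 F [-0.38  0.08  0.12] g 0.7993280988895225
delta_pos cm [0.2  9.23 0.56]
twist -3.25 [0. 0. 0.]
twist 176.75 [ 0.   -3.14 -0.  ]
```

View pics/c_side.png

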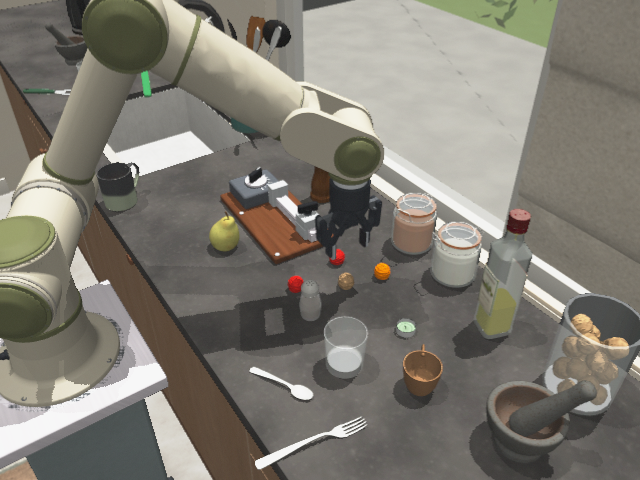

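View pics/c_top.png

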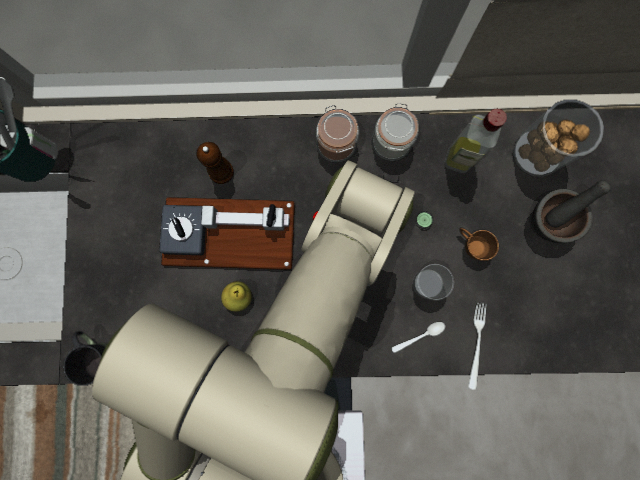

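The side view shows the walnut at about (345, 281). I'll cross-check it there, along with the press parts.

```bash
python3 -c "
from tool import *
c=load('side'); f=c['frame']; h=cv2.cvtColor(f,cv2.COLOR_RGB2HSV)
m=((h[...,0]>5)&(h[...,0]<20)&(h[...,1]>60)).astype(np.uint8); m[:270]=0;m[293:]=0;m[:,:334]=0;m[:,:][:,358:]=0
x,y,w,hh=cv2.boundingRect(m); print(x,y,w,hh,m.sum()); M=cv2.moments(m,True); uv=(M['m10']/M['m00'],M['m01']/M['m00']); print(uv,plane(c,[uv],18), plane(c,[(x+w/2-.5,y+hh/2-.5)],18))
cv2.imwrite('pics/c_crop.png',cv2.resize(f[150:310,220:400],None,fx=4,fy=3.7)[:,:,::-1])
rel([555,-152,3])
"
```

```text
338 272 16 18 229
(345.56768558951967, 280.7903930131004) [[ 554.17 -153.73   18.  ]] [[ 554.58 -152.92   18.  ]]
t 1.9667 p [ 553.15 -156.96   95.31] press [  12.15 -296.44] toolx yaw -3.2179347573413657 tooly [ 0. -0. -1.] j6 -0.423945743379669 F [-0.38  0.08  0.12] g 0.7993280988895225
delta_pos cm [0.15 9.23 0.51]
```

View pics/c_crop.png

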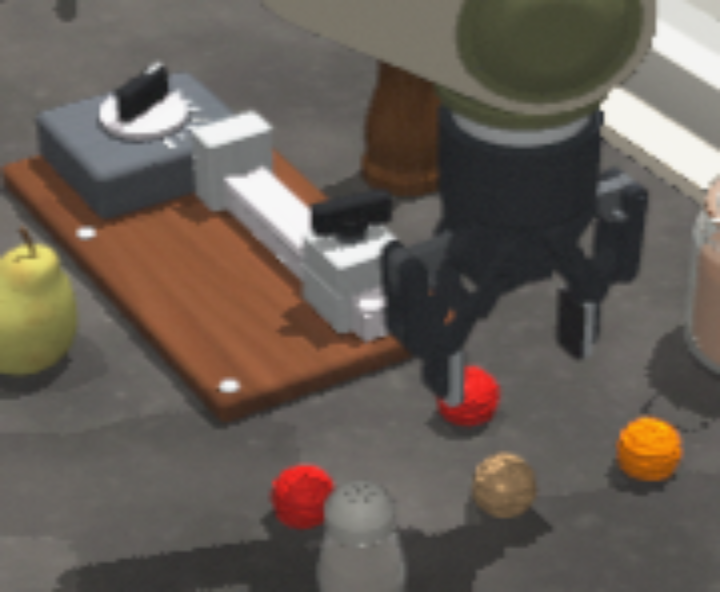

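Both views agree on a walnut centre of about (555, −152). I'll descend and grip.

```bash
python3 -m handwheel '[{"delta_pos":[0.15,0.5,0.45],"twist":[0,0,0],"jaw":0.8},{"delta_pos":[0.15,2,0.45],"twist":[0,0,0],"jaw":0.8},{"delta_pos":[0.15,4,0.45],"twist":[0,0,0],"jaw":0.8},{"delta_pos":[0.15,6,0.45],"twist":[0,0,0],"jaw":0.8},{"delta_pos":[0.15,7.5,0.45],"twist":[0,0,0],"jaw":0.8},{"delta_pos":[0.15,8.5,0.45],"twist":[0,0,0],"jaw":0.8},{"delta_pos":[0.15,9.2,0.45],"twist":[0,0,0],"jaw":0.8},{"delta_pos":[0.15,9.2,0.45],"twist":[0,0,0],"jaw":0.8},{"delta_pos":[0.15,9.2,0.45],"twist":[0,0,0],"jaw":0.8},{"delta_pos":[0.15,9.2,0.45],"twist":[0,0,0],"jaw":0.8}]' 20; python3 -m handwheel '[{"delta_pos":[0,0,0],"twist":[0,0,0],"jaw":0.3},{"delta_pos":[0,0,0],"twist":[0,0,0],"jaw":0.2},{"delta_pos":[0,0,0],"twist":[0,0,0],"jaw":0.2},{"delta_pos":[0,0,0],"twist":[0,0,0],"jaw":0.2},{"delta_pos":[0,0,0],"twist":[0,0,0],"jaw":0.2},{"delta_pos":[0,0,0],"twist":[0,0,0],"jaw":0.2},{"delta_pos":[0,0,0],"twist":[0,0,0],"jaw":0.2},{"delta_pos":[0,0,0],"twist":[0,0,0],"jaw":0.2},{"delta_pos":[0,0,0],"twist":[0,0,0],"jaw":0.2},{"delta_pos":[0,0,0],"twist":[0,0,0],"jaw":0.2}]' 20; python3 -c "
from tool import *
rel([555,-152,3],-3.25)"
```

```text
time_s: 2.8
eef_pos: [555.5, -152.6, 3.9]
ee_rot: [-0.707, 0.707, -0.019, 0.02]
force: [-0.2, 0.1, 0.9]
grip_width: 0.8
time_s: 3.63
eef_pos: [555.1, -152.5, 3.6]
ee_rot: [-0.707, 0.707, -0.02, 0.02]
force: [-2.7, 0.6, 6.0]
grip_width: 0.381
t 3.6333 p [ 555.09 -152.48    3.6 ] press [  13.84 -291.86] toolx yaw -3.2083884874836217 tooly [ 0. -0. -1.] j6 -0.4154469959747907 F [-2.71  0.59  6.  ] g 0.3810239230866404
delta_pos cm [-0.01  0.06  0.05]
twist -3.25 [0. 0. 0.]
twist 176.75 [ 0.   -3.14 -0.  ]
```

```bash
python3 -m handwheel '[{"delta_pos":[0,-1,0],"twist":[0,0,0],"jaw":0.2},{"delta_pos":[0,-3,0],"twist":[0,0,0],"jaw":0.2},{"delta_pos":[0,-6,0],"twist":[0,0,0],"jaw":0.2},{"delta_pos":[0,-9,0],"twist":[0,0,0],"jaw":0.2},{"delta_pos":[0,-12,0],"twist":[0,0,0],"jaw":0.2},{"delta_pos":[0.3,-13,3],"twist":[0,0,0],"jaw":0.2},{"delta_pos":[0.6,-13,6],"twist":[0,0,0],"jaw":0.2},{"delta_pos":[1,-13,9],"twist":[0,0,0],"jaw":0.2},{"delta_pos":[1,-13,10],"twist":[0,0,0],"jaw":0.2},{"delta_pos":[1,-13,10],"twist":[0,0,0],"jaw":0.2}]' 20; python3 look.py d side;  python3 -c "
from tool import *
g=press(30,-15)
rel([g[0],g[1],100],-3.25)
c=load('side');print(telemetry.sense()['eef_pos'],proj(c,telemetry.sense()['eef_pos']));u,v=map(int,proj(c,telemetry.sense()['eef_pos'])[0])
cv2.imwrite('pics/d_crop.png',cv2.resize(c['frame'][v-70:v+60,u-70:u+70],None,fx=4,fy=4)[:,:,::-1])"
```

```text
time_s: 4.47
eef_pos: [570.5, -51.1, 133.5]
ee_rot: [0.707, -0.707, 0.019, -0.019]
force: [-0.6, 0.6, -0.7]
grip_width: 0.382
4.5167 [570.4588141  -52.69552327 133.29316   ] [-0.70674497  0.70694793 -0.01914726  0.0192237 ] [-0.70246001 -0.42234512 -0.85569495] 0.37930181761872345
t 4.5167 p [570.46 -52.7  133.29] press [  23.52 -191.37] toolx yaw -3.10952061517968 tooly [ 0. -0. -1.] j6 -0.24204626968327506 F [-0.7  -0.42 -0.86] g 0.37930181761872345
delta_pos cm [ 0.69  3.32 17.64]
twist -3.25 [0. 0. 0.]
twist 176.75 [ 0.   -3.14 -0.  ]
[570.46 -52.7  133.29] [[324.54 209.96]]
```

View pics/d_crop.png

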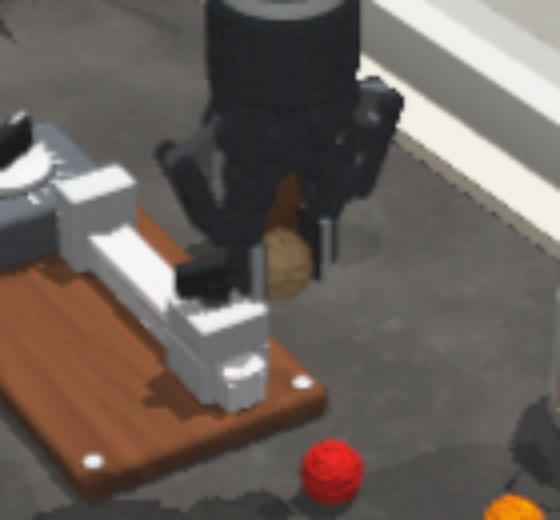

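The walnut is held, so I'll move it over the groove.

```bash
python3 -m handwheel '[{"delta_pos":[0.1,0,2],"twist":[0,0,0],"jaw":0.2},{"delta_pos":[0.3,0,5],"twist":[0,0,0],"jaw":0.2},{"delta_pos":[0.5,0,8],"twist":[0,0,0],"jaw":0.2},{"delta_pos":[0.7,0,11],"twist":[0,0,0],"jaw":0.2},{"delta_pos":[0.7,0,14],"twist":[0,0,0],"jaw":0.2},{"delta_pos":[0.7,0,16.5],"twist":[0,0,0],"jaw":0.2},{"delta_pos":[0.7,0.5,17.6],"twist":[0,0,0],"jaw":0.2},{"delta_pos":[0.7,2,17.6],"twist":[0,0,0],"jaw":0.2},{"delta_pos":[0.7,3,17.6],"twist":[0,0,0],"jaw":0.2},{"delta_pos":[0.7,3,17.6],"twist":[0,0,0],"jaw":0.2}]' 20; python3 look.py e side;  python3 -c "
from tool import *
g=press(30,-15)
rel([g[0],g[1],44],-3.25)
c=load('side');print(telemetry.sense()['eef_pos'],proj(c,telemetry.sense()['eef_pos']));u,v=map(int,proj(c,telemetry.sense()['eef_pos'])[0])
cv2.imwrite('pics/e_crop.png',cv2.resize(c['frame'][v-60:v+70,u-70:u+70],None,fx=4,fy=4)[:,:,::-1])"
```

```text
time_s: 5.35
eef_pos: [586.3, 120.7, 100.5]
ee_rot: [-0.707, 0.707, -0.022, 0.019]
force: [0.5, -0.8, -0.3]
grip_width: 0.382
5.4 [586.93153339 120.75375614 101.84044665] [-0.7066806   0.70694531 -0.02129917  0.01942166] [ 0.10727227 -0.51332753  0.03606932] 0.37838048336620855
t 5.4 p [586.93 120.75 101.84] press [ 30.14 -17.26] toolx yaw -3.3000402374983118 tooly [-0. -0. -1.] j6 0.06543107301371076 F [ 0.11 -0.51  0.04] g 0.37838048336620855
delta_pos cm [0.   5.78 0.23]
twist -3.25 [ 0. -0. -0.]
twist 176.75 [0.   3.14 0.  ]
[586.93 120.75 101.84] [[287.69 183.09]]
```

View pics/e_crop.png

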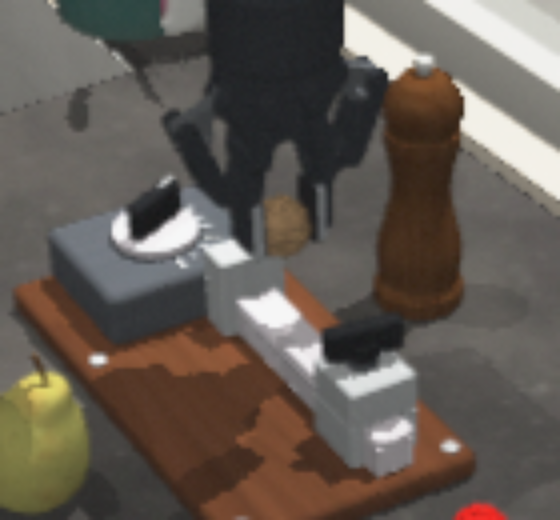

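```bash
python3 -m handwheel '[{"delta_pos":[0,0.5,0],"twist":[0,0,0],"jaw":0.2},{"delta_pos":[0,1.5,0],"twist":[0,0,0],"jaw":0.2},{"delta_pos":[0,2.5,0],"twist":[0,0,0],"jaw":0.2},{"delta_pos":[0,3.5,0],"twist":[0,0,0],"jaw":0.2},{"delta_pos":[0,4.2,0],"twist":[0,0,0],"jaw":0.2},{"delta_pos":[0,4.7,0],"twist":[0,0,0],"jaw":0.2},{"delta_pos":[0,5.1,0],"twist":[0,0,0],"jaw":0.2},{"delta_pos":[0,5.4,0],"twist":[0,0,0],"jaw":0.2},{"delta_pos":[0,5.4,0],"twist":[0,0,0],"jaw":0.2},{"delta_pos":[0,5.4,0],"twist":[0,0,0],"jaw":0.2}]' 20; python3 look.py f side top;  python3 -c "
from tool import *
g=press(30,-15)
rel([g[0],g[1],44],-3.25)
c=load('side');u,v=map(int,proj(c,telemetry.sense()['eef_pos'])[0])
cv2.imwrite('pics/f_crop.png',cv2.resize(c['frame'][v-70:v+60,u-70:u+70],None,fx=4,fy=4)[:,:,::-1])"
```

```text
time_s: 6.23
eef_pos: [587.5, 122.3, 49.2]
ee_rot: [0.707, -0.707, 0.02, -0.02]
force: [-0.5, -0.1, -0.7]
grip_width: 0.379
6.3333 [587.58345546 122.27689212  49.43963357] [ 0.70684092 -0.70681941  0.01949484 -0.02005491] [0.03124647 1.07832877 0.55457805] 0.38149062824605673
t 6.3333 p [587.58 122.28  49.44] press [ 30.7 -15.7] toolx yaw -3.2050748467481864 tooly [ 0.  0. -1.] j6 0.06610029317459944 F [0.03 1.08 0.55] g 0.38149062824605673
delta_pos cm [-0.07  0.54  0.07]
twist -3.25 [-0.  0.  0.]
twist 176.75 [ 0.   -3.14  0.  ]
```

View pics/f_crop.png

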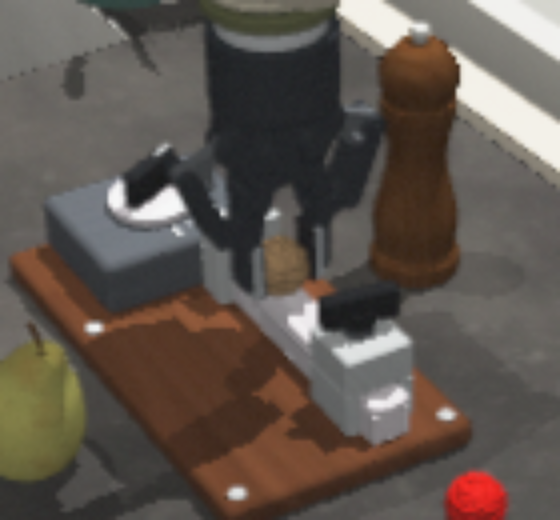

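```bash
python3 -m handwheel '[{"delta_pos":[-0.05,0.1,0],"twist":[0,0,0],"jaw":0.2},{"delta_pos":[-0.05,0.2,0],"twist":[0,0,0],"jaw":0.2},{"delta_pos":[-0.05,0.3,0],"twist":[0,0,0],"jaw":0.2},{"delta_pos":[-0.05,0.4,0],"twist":[0,0,0],"jaw":0.2},{"delta_pos":[-0.05,0.45,0],"twist":[0,0,0],"jaw":0.2},{"delta_pos":[-0.05,0.5,0],"twist":[0,0,0],"jaw":0.2},{"delta_pos":[-0.05,0.5,0],"twist":[0,0,0],"jaw":0.2},{"delta_pos":[-0.05,0.5,0],"twist":[0,0,0],"jaw":0.2},{"delta_pos":[-0.05,0.5,0],"twist":[0,0,0],"jaw":0.2},{"delta_pos":[-0.05,0.5,0],"twist":[0,0,0],"jaw":0.2}]' 20;   python3 -c "
from tool import *
g=press(30,-15)
rel([g[0],g[1],44],-3.25)"
```

```text
time_s: 7.17
eef_pos: [587.2, 122.2, 45.5]
ee_rot: [-0.707, 0.707, -0.019, 0.02]
force: [-5.2, -0.1, 12.0]
grip_width: 0.376
t 7.1667 p [587.17 122.24  45.51] press [ 30.29 -15.77] toolx yaw -3.197308156220958 tooly [ 0. -0. -1.] j6 0.06610666422401695 F [-5.24 -0.06 12.04] g 0.37645682214438203
delta_pos cm [-0.03  0.15  0.08]
twist -3.25 [0. 0. 0.]
twist 176.75 [ 0.   -3.14 -0.  ]
```

It's seated, with a 12 N upward reaction, so I'll open and rise.

```bash
python3 -m handwheel '[{"delta_pos":[-0.05,-0.05,0],"twist":[0,0,0],"jaw":0.36},{"delta_pos":[-0.05,-0.05,0],"twist":[0,0,0],"jaw":0.4},{"delta_pos":[-0.05,-0.05,0],"twist":[0,0,0],"jaw":0.45},{"delta_pos":[-0.05,-0.05,0],"twist":[0,0,0],"jaw":0.5},{"delta_pos":[-0.05,-0.05,0],"twist":[0,0,0],"jaw":0.6},{"delta_pos":[-0.05,-0.05,0],"twist":[0,0,0],"jaw":0.6},{"delta_pos":[-0.05,-0.5,0],"twist":[0,0,0],"jaw":0.6},{"delta_pos":[-0.05,-2,0],"twist":[0,0,0],"jaw":0.6},{"delta_pos":[-0.05,-4,0],"twist":[0,0,0],"jaw":0.6},{"delta_pos":[-0.05,-7,0],"twist":[0,0,0],"jaw":0.6}]' 20;python3 look.py g side top;   python3 -c "
from tool import *
g=press(30,-15);w=press(30,-110.5)
rel([w[0],w[1],140],80.5)
c=load('side');u,v=map(int,proj(c,[587,122,58])[0])
cv2.imwrite('pics/g_crop.png',cv2.resize(c['frame'][v-70:v+60,u-70:u+70],None,fx=4,fy=4)[:,:,::-1])"
```

```text
time_s: 8.0
eef_pos: [585.2, 122.3, 113.2]
ee_rot: [-0.707, 0.707, -0.021, 0.018]
force: [0.2, -0.1, -0.7]
grip_width: 0.6
8.1 [588.49919729 122.40588982 118.86938271] [ 0.7069511  -0.70669818  0.0168694  -0.0226549 ] [-0.1620774  -0.01389094 -0.24782479] 0.6025895775075245
t 8.1 p [588.5  122.41 118.87] press [ 31.61 -15.52] toolx yaw -3.2031744478005524 tooly [ 0.01  0.   -1.  ] j6 0.06622921773524902 F [-0.16 -0.01 -0.25] g 0.6025895775075245
delta_pos cm [-0.15 -2.12 -9.5 ]
twist 80.5 [ 0.01 -1.46  0.01]
twist 260.5 [-0.01  1.68  0.01]
```

View pics/g_crop.png

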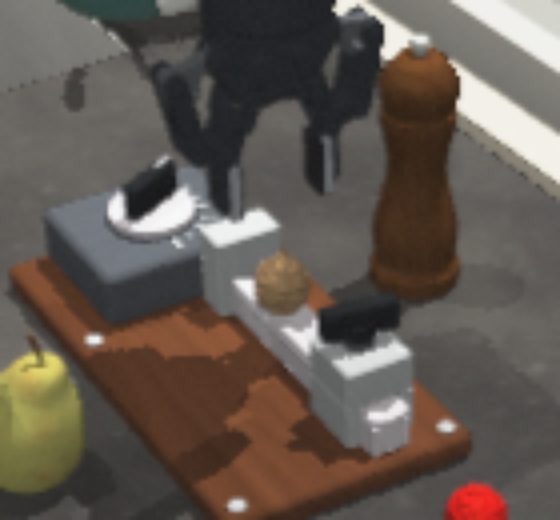

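View pics/g_top.png

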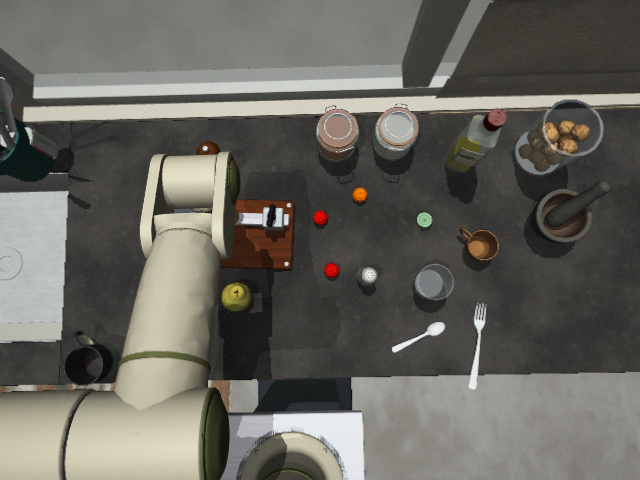

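The walnut rests in the groove and is let go. Next I'll go above the wing, rotated to grip across the bar.

```bash
python3 -m handwheel '[{"delta_pos":[-0.1,-1.5,0],"twist":[0,-0.1,0],"jaw":0.6},{"delta_pos":[-0.1,-2.5,-1],"twist":[0,-0.22,0],"jaw":0.55},{"delta_pos":[-0.1,-3,-3],"twist":[0,-0.34,0],"jaw":0.5},{"delta_pos":[-0.1,-3,-5],"twist":[0,-0.46,0],"jaw":0.5},{"delta_pos":[-0.1,-3,-7],"twist":[0,-0.58,0],"jaw":0.5},{"delta_pos":[-0.1,-3,-9],"twist":[0,-0.7,0],"jaw":0.5},{"delta_pos":[-0.1,-3,-9.5],"twist":[0,-0.82,0],"jaw":0.5},{"delta_pos":[-0.1,-3,-9.5],"twist":[0,-0.94,0],"jaw":0.5},{"delta_pos":[-0.1,-3,-9.5],"twist":[0,-1.06,0],"jaw":0.5},{"delta_pos":[-0.1,-3,-9.5],"twist":[0,-1.18,0],"jaw":0.5}]' 20;   python3 -c "
from tool import *
w=press(30,-110.5)
rel([w[0],w[1],130],80.5)"
```

```text
time_s: 8.93
eef_pos: [579.9, 27.3, 143.7]
ee_rot: [0.597, -0.597, -0.378, 0.379]
force: [0.5, -0.7, -0.1]
grip_width: 0.498
t 8.9333 p [579.88  27.28 143.74] press [  28.4  -110.99] toolx yaw 64.7174179070744 tooly [-0.  0. -1.] j6 -1.2842443387479723 F [ 0.49 -0.65 -0.11] g 0.49780776241051916
delta_pos cm [ 0.11  1.37 -0.13]
twist 80.5 [-0.   -0.28 -0.  ]
twist 260.5 [ 0.    2.87 -0.  ]
```

```bash
python3 -m handwheel '[{"delta_pos":[0.1,0,-0.15],"twist":[0,-0.1,0],"jaw":0.5},{"delta_pos":[0.1,0.5,-0.15],"twist":[0,-0.2,0],"jaw":0.5},{"delta_pos":[0.1,1,-0.15],"twist":[0,-0.28,0],"jaw":0.5},{"delta_pos":[0.1,1,-0.15],"twist":[0,-0.28,0],"jaw":0.5},{"delta_pos":[0.1,1,-0.15],"twist":[0,-0.28,0],"jaw":0.5},{"delta_pos":[0.1,1,-0.15],"twist":[0,-0.28,0],"jaw":0.5},{"delta_pos":[0.1,1,-0.15],"twist":[0,-0.28,0],"jaw":0.5},{"delta_pos":[0.1,1,-0.15],"twist":[0,-0.28,0],"jaw":0.5},{"delta_pos":[0.1,1,-0.15],"twist":[0,-0.28,0],"jaw":0.5},{"delta_pos":[0.1,1,-0.15],"twist":[0,-0.28,0],"jaw":0.5}]' 20; python3 look.py h side;  python3 -c "
from tool import *
w=press(30,-110.5)
rel([w[0],w[1],79],80.5)
c=load('side');u,v=map(int,proj(c,[587,28,90])[0])
cv2.imwrite('pics/h_crop.png',cv2.resize(c['frame'][v-80:v+50,u-90:u+50],None,fx=4,fy=4)[:,:,::-1])"
```

```text
time_s: 9.77
eef_pos: [581.8, 27.7, 134.1]
ee_rot: [-0.54, 0.54, 0.457, -0.456]
force: [0.0, -0.7, -0.7]
grip_width: 0.499
9.8167 [581.81173322  27.76214378 134.07696674] [-0.5399694   0.53998626  0.45654047 -0.45652895] [ 0.74660549  0.41249784 -0.44731763] 0.4997095492786604
t 9.8167 p [581.81  27.76 134.08] press [  30.3  -110.39] toolx yaw 80.42699218293413 tooly [ 0. -0. -1.] j6 -1.557049050087166 F [ 0.75  0.41 -0.45] g 0.4997095492786604
delta_pos cm [-0.01  5.51  0.03]
twist 80.5 [ 0. -0. -0.]
twist 260.5 [0.   3.14 0.  ]
```

View pics/h_crop.png

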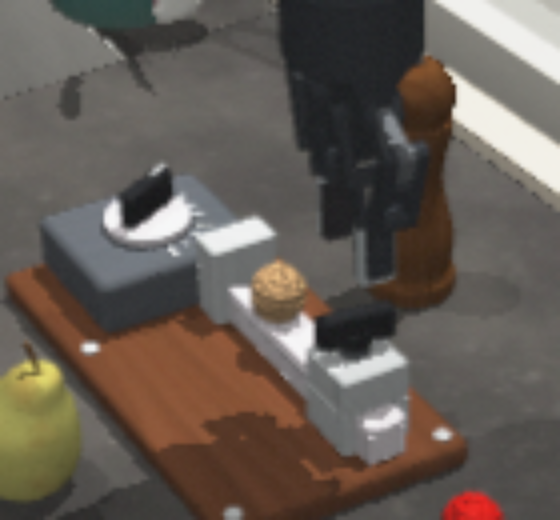

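```bash
python3 -m handwheel '[{"delta_pos":[0,0.5,0],"twist":[0,0,0],"jaw":0.5},{"delta_pos":[0,1.5,0],"twist":[0,0,0],"jaw":0.5},{"delta_pos":[0,2.5,0],"twist":[0,0,0],"jaw":0.5},{"delta_pos":[0,3.5,0],"twist":[0,0,0],"jaw":0.5},{"delta_pos":[0,4.3,0],"twist":[0,0,0],"jaw":0.5},{"delta_pos":[0,5,0],"twist":[0,0,0],"jaw":0.5},{"delta_pos":[0,5.4,0],"twist":[0,0,0],"jaw":0.5},{"delta_pos":[0,5.4,0],"twist":[0,0,0],"jaw":0.5},{"delta_pos":[0,5.4,0],"twist":[0,0,0],"jaw":0.5},{"delta_pos":[0,5.4,0],"twist":[0,0,0],"jaw":0.4}]' 20; python3 -m handwheel '[{"delta_pos":[0,0,0],"twist":[0,0,0],"jaw":0.25},{"delta_pos":[0,0,0],"twist":[0,0,0],"jaw":0.2},{"delta_pos":[0,0,0],"twist":[0,0,0],"jaw":0.15},{"delta_pos":[0,0,0],"twist":[0,0,0],"jaw":0.1},{"delta_pos":[0,0,0],"twist":[0,0,0],"jaw":0.05},{"delta_pos":[0,0,0],"twist":[0,0,0],"jaw":0.05},{"delta_pos":[0,0,0],"twist":[0,0,0],"jaw":0.05},{"delta_pos":[0,0,0],"twist":[0,0,0],"jaw":0.05},{"delta_pos":[0,0,0],"twist":[0,0,0],"jaw":0.05},{"delta_pos":[0,0,0],"twist":[0,0,0],"jaw":0.05}]' 20; python3 -c "
from tool import *
w=press(30,-110.5+76)
rel([w[0],w[1],79],80.5)"
```

```text
time_s: 10.65
eef_pos: [582.1, 27.7, 80.5]
ee_rot: [-0.54, 0.54, 0.457, -0.456]
force: [-0.2, 0.5, -0.1]
grip_width: 0.405
time_s: 11.48
eef_pos: [582.1, 27.8, 80.4]
ee_rot: [-0.54, 0.54, 0.457, -0.456]
force: [0.7, 1.9, 5.4]
grip_width: 0.137
t 11.4833 p [582.09  27.79  80.44] press [  30.58 -110.35] toolx yaw 80.44338833471589 tooly [ 0.  0. -1.] j6 -1.5573862503294842 F [0.7  1.92 5.41] g 0.13667451242410292
delta_pos cm [7.53 0.14 0.89]
twist 80.5 [ 0. -0.  0.]
twist 260.5 [-0.    3.14  0.  ]
```

The wing is gripped (11.6 mm wide). I'll slide the jaw 54 mm.

```bash
python3 -m handwheel '[{"delta_pos":[0.2,0,0.02],"twist":[0,0,0],"jaw":0.05},{"delta_pos":[0.8,0,0.09],"twist":[0,0,0],"jaw":0.05},{"delta_pos":[1.5,0,0.165],"twist":[0,0,0],"jaw":0.05},{"delta_pos":[2.2,0,0.24],"twist":[0,0,0],"jaw":0.05},{"delta_pos":[2.9,0,0.32],"twist":[0,0,0],"jaw":0.05},{"delta_pos":[3.6,0,0.4],"twist":[0,0,0],"jaw":0.05},{"delta_pos":[4.3,0,0.47],"twist":[0,0,0],"jaw":0.05},{"delta_pos":[4.9,0,0.54],"twist":[0,0,0],"jaw":0.05},{"delta_pos":[5.3,0,0.58],"twist":[0,0,0],"jaw":0.05},{"delta_pos":[5.37,0,0.59],"twist":[0,0,0],"jaw":0.05}]' 20; python3 look.py i side;  python3 -c "
from tool import *
w=press(30,-110.5+75)
rel([w[0],w[1],80.4],80.5)
c=load('side');u,v=map(int,proj(c,[587,100,90])[0])
cv2.imwrite('pics/i_crop.png',cv2.resize(c['frame'][v-70:v+60,u-70:u+70],None,fx=4,fy=4)[:,:,::-1])"
```

```text
time_s: 12.32
eef_pos: [585.1, 81.5, 80.5]
ee_rot: [-0.539, 0.54, 0.457, -0.457]
force: [-1.0, -2.3, 6.1]
grip_width: 0.137
12.3667 [585.09191498  81.48268663  80.45230787] [-0.53939153  0.54021725  0.45663704 -0.45684212] [-0.90653853  0.09119129  6.18954836] 0.13522395335137277
t 12.3667 p [585.09  81.48  80.45] press [ 30.53 -56.57] toolx yaw 80.47047254986968 tooly [ 0. -0. -1.] j6 -1.4632284287996509 F [-0.91  0.09  6.19] g 0.13522395335137277
delta_pos cm [2.09 0.   0.28]
twist 80.5 [ 0. -0. -0.]
twist 260.5 [0.   3.14 0.  ]
```

View pics/i_crop.png

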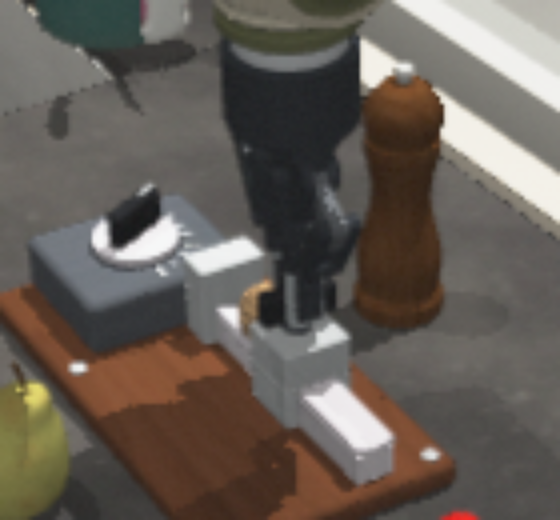

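```bash
python3 -m handwheel '[{"delta_pos":[0.2,0,0.02],"twist":[0,0,0],"jaw":0.05},{"delta_pos":[0.4,0,0.045],"twist":[0,0,0],"jaw":0.05},{"delta_pos":[0.6,0,0.065],"twist":[0,0,0],"jaw":0.05},{"delta_pos":[0.8,0,0.09],"twist":[0,0,0],"jaw":0.05},{"delta_pos":[1.0,0,0.11],"twist":[0,0,0],"jaw":0.05},{"delta_pos":[1.2,0,0.13],"twist":[0,0,0],"jaw":0.05},{"delta_pos":[1.35,0,0.15],"twist":[0,0,0],"jaw":0.05},{"delta_pos":[1.5,0,0.165],"twist":[0,0,0],"jaw":0.05},{"delta_pos":[1.6,0,0.175],"twist":[0,0,0],"jaw":0.05},{"delta_pos":[1.65,0,0.18],"twist":[0,0,0],"jaw":0.05}]' 20;  python3 -c "
from tool import *
w=press(30,-110.5+75)
rel([w[0],w[1],80.4],80.5)"
```

```text
time_s: 13.2
eef_pos: [586.0, 97.5, 80.4]
ee_rot: [-0.539, 0.54, 0.456, -0.457]
force: [-1.5, -2.3, 6.2]
grip_width: 0.134
t 13.2 p [585.99  97.54  80.44] press [ 30.51 -40.49] toolx yaw 80.45041960866816 tooly [ 0. -0. -1.] j6 -1.434808751658951 F [-1.54 -2.26  6.16] g 0.13380648740861564
delta_pos cm [0.49 0.   0.11]
twist 80.5 [ 0. -0. -0.]
twist 260.5 [0.   3.14 0.  ]
```

```bash
python3 -m handwheel '[{"delta_pos":[0.03,0,0],"twist":[0,0,0],"jaw":0.05},{"delta_pos":[0.06,0,0.01],"twist":[0,0,0],"jaw":0.05},{"delta_pos":[0.09,0,0.01],"twist":[0,0,0],"jaw":0.05},{"delta_pos":[0.12,0,0.01],"twist":[0,0,0],"jaw":0.05},{"delta_pos":[0.15,0,0.02],"twist":[0,0,0],"jaw":0.05},{"delta_pos":[0.18,0,0.02],"twist":[0,0,0],"jaw":0.05},{"delta_pos":[0.21,0,0.02],"twist":[0,0,0],"jaw":0.05},{"delta_pos":[0.24,0,0.03],"twist":[0,0,0],"jaw":0.05},{"delta_pos":[0.27,0,0.03],"twist":[0,0,0],"jaw":0.05},{"delta_pos":[0.3,0,0.03],"twist":[0,0,0],"jaw":0.05}]' 20;  python3 -c "
from tool import *
w=press(30,-110.5+75)
rel([w[0],w[1],80.4],80.5)"
```

```text
time_s: 14.03
eef_pos: [586.2, 100.4, 80.5]
ee_rot: [-0.539, 0.54, 0.456, -0.457]
force: [-0.9, -2.3, 6.3]
grip_width: 0.133
t 14.0333 p [586.17 100.42  80.46] press [ 30.53 -37.61] toolx yaw 80.4474501743268 tooly [ 0. -0. -1.] j6 -1.4297653086561162 F [-0.92 -2.35  6.31] g 0.13319028239015612
delta_pos cm [0.2  0.01 0.08]
twist 80.5 [ 0. -0. -0.]
twist 260.5 [0.   3.14 0.  ]
```

```bash
python3 -m handwheel '[{"delta_pos":[0.02,0,0],"twist":[0,0,0],"jaw":0.05},{"delta_pos":[0.04,0,0],"twist":[0,0,0],"jaw":0.05},{"delta_pos":[0.06,0,0.01],"twist":[0,0,0],"jaw":0.05},{"delta_pos":[0.08,0,0.01],"twist":[0,0,0],"jaw":0.05},{"delta_pos":[0.1,0,0.01],"twist":[0,0,0],"jaw":0.05},{"delta_pos":[0.12,0,0.01],"twist":[0,0,0],"jaw":0.05},{"delta_pos":[0.14,0,0.015],"twist":[0,0,0],"jaw":0.05},{"delta_pos":[0.16,0,0.015],"twist":[0,0,0],"jaw":0.05},{"delta_pos":[0.18,0,0.02],"twist":[0,0,0],"jaw":0.05},{"delta_pos":[0.2,0,0.02],"twist":[0,0,0],"jaw":0.05}]' 20; python3 look.py j side; python3 -c "
from tool import *
w=press(30,-110.5+75)
rel([w[0],w[1],80.4],80.5)
c=load('side');u,v=map(int,proj(c,[587,120,70])[0])
cv2.imwrite('pics/j_crop.png',cv2.resize(c['frame'][v-50:v+50,u-50:u+50],None,fx=6,fy=6)[:,:,::-1])"
```

```text
time_s: 14.87
eef_pos: [586.3, 102.4, 80.4]
ee_rot: [-0.539, 0.54, 0.456, -0.457]
force: [-1.1, -2.7, 6.7]
grip_width: 0.134
14.9167 [586.29342247 102.49258548  80.46562283] [-0.53948322  0.5403138   0.45632572 -0.45693072] [-0.88505987 -2.18740837  6.32324648] 0.13456883920804807
t 14.9167 p [586.29 102.49  80.47] press [ 30.54 -35.53] toolx yaw 80.44684923348532 tooly [ 0. -0. -1.] j6 -1.426244808032444 F [-0.89 -2.19  6.32] g 0.13456883920804807
delta_pos cm [-0.    0.01  0.05]
twist 80.5 [ 0. -0. -0.]
twist 260.5 [0.   3.14 0.  ]
```

View pics/j_crop.png

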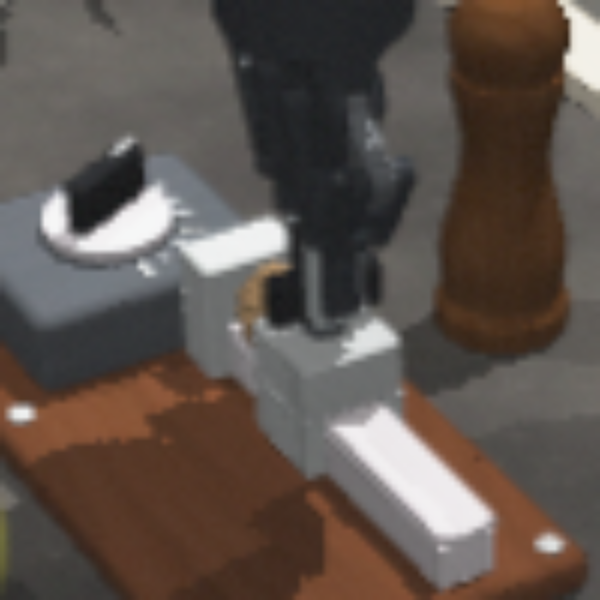

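```bash
python3 -m handwheel '[{"delta_pos":[0.01,0,0],"twist":[0,0,0],"jaw":0.05},{"delta_pos":[0.02,0,0],"twist":[0,0,0],"jaw":0.05},{"delta_pos":[0.03,0,0],"twist":[0,0,0],"jaw":0.05},{"delta_pos":[0.04,0,0],"twist":[0,0,0],"jaw":0.05},{"delta_pos":[0.05,0,0],"twist":[0,0,0],"jaw":0.05},{"delta_pos":[0.06,0,0],"twist":[0,0,0],"jaw":0.05},{"delta_pos":[0.07,0,0],"twist":[0,0,0],"jaw":0.05},{"delta_pos":[0.08,0,0],"twist":[0,0,0],"jaw":0.05},{"delta_pos":[0.09,0,0],"twist":[0,0,0],"jaw":0.05},{"delta_pos":[0.1,0,0],"twist":[0,0,0],"jaw":0.05}]' 20; python3 -c "
from tool import *
w=press(30,-110.5+75)
rel([w[0],w[1],80.4],80.5)"
```

```text
time_s: 15.75
eef_pos: [586.4, 103.4, 80.4]
ee_rot: [-0.54, 0.54, 0.456, -0.457]
force: [-2.1, -2.4, 7.1]
grip_width: 0.134
t 15.75 p [586.36 103.43  80.44] press [ 30.55 -34.59] toolx yaw 80.44335867987157 tooly [-0. -0. -1.] j6 -1.42459639274485 F [-2.13 -2.43  7.14] g 0.13428969833899948
delta_pos cm [-0.1   0.    0.04]
twist 80.5 [ 0. -0. -0.]
twist 260.5 [0.   3.14 0.  ]
```

```bash
python3 -m handwheel '[{"delta_pos":[0.01,0,0],"twist":[0,0,0],"jaw":0.05},{"delta_pos":[0.02,0,0],"twist":[0,0,0],"jaw":0.05},{"delta_pos":[0.03,0,0],"twist":[0,0,0],"jaw":0.05},{"delta_pos":[0.04,0,0],"twist":[0,0,0],"jaw":0.05},{"delta_pos":[0.05,0,0],"twist":[0,0,0],"jaw":0.05},{"delta_pos":[0.06,0,0],"twist":[0,0,0],"jaw":0.05},{"delta_pos":[0.07,0,0],"twist":[0,0,0],"jaw":0.05},{"delta_pos":[0.08,0,0.01],"twist":[0,0,0],"jaw":0.05},{"delta_pos":[0.09,0,0.01],"twist":[0,0,0],"jaw":0.05},{"delta_pos":[0.1,0,0.01],"twist":[0,0,0],"jaw":0.05}]' 20; python3 -c "
from tool import *
w=press(30,-110.5+75)
rel([w[0],w[1],80.4],80.5)"
```

```text
time_s: 16.58
eef_pos: [586.4, 104.4, 80.4]
ee_rot: [-0.54, 0.54, 0.456, -0.457]
force: [-2.6, -3.1, 7.8]
grip_width: 0.133
t 16.5833 p [586.41 104.45  80.44] press [ 30.54 -33.57] toolx yaw 80.44425184517883 tooly [-0. -0. -1.] j6 -1.422863913119494 F [-2.62 -3.12  7.79] g 0.1328457146917895
delta_pos cm [-0.2   0.    0.03]
twist 80.5 [ 0. -0. -0.]
twist 260.5 [0.   3.14 0.  ]
```

```bash
python3 look.py k side; python3 -c "
from tool import *
c=load('side');u,v=map(int,proj(c,[587,130,65])[0])
print(u,v);cv2.imwrite('pics/k_crop.png',cv2.resize(c['frame'][v-30:v+30,u-35:u+35],None,fx=10,fy=10,interpolation=cv2.INTER_CUBIC)[:,:,::-1])"
```

```text
16.6333 [586.40737409 104.45270184  80.45635723] [-0.53955501  0.54023687  0.45624411 -0.45701841] [-2.06456266 -2.38220205  6.54846916] 0.1345235290136109
286 194
```

View pics/k_crop.png

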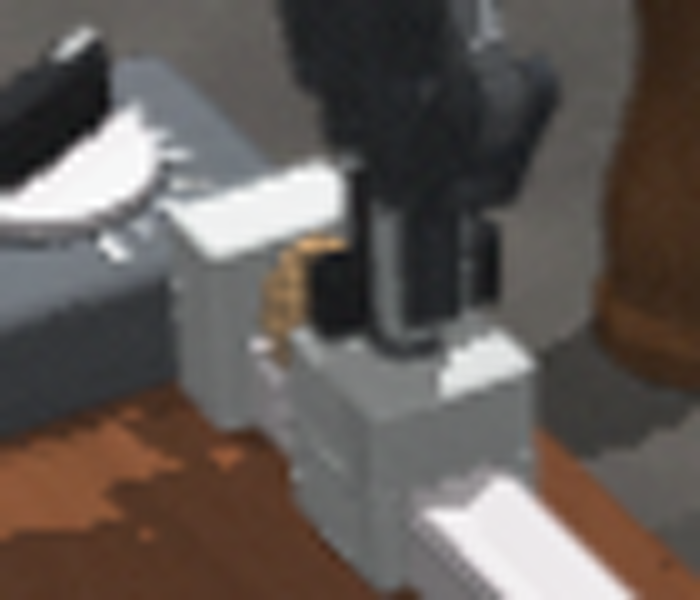

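```bash
python3 -m handwheel '[{"delta_pos":[0.01,0,0],"twist":[0,0,0],"jaw":0.05},{"delta_pos":[0.02,0,0],"twist":[0,0,0],"jaw":0.05},{"delta_pos":[0.03,0,0],"twist":[0,0,0],"jaw":0.05},{"delta_pos":[0.04,0,0],"twist":[0,0,0],"jaw":0.05},{"delta_pos":[0.05,0,0],"twist":[0,0,0],"jaw":0.05},{"delta_pos":[0.06,0,0],"twist":[0,0,0],"jaw":0.05},{"delta_pos":[0.07,0,0],"twist":[0,0,0],"jaw":0.05},{"delta_pos":[0.08,0,0.01],"twist":[0,0,0],"jaw":0.05},{"delta_pos":[0.08,0,0.01],"twist":[0,0,0],"jaw":0.05},{"delta_pos":[0.08,0,0.01],"twist":[0,0,0],"jaw":0.05}]' 20; python3 -c "
from tool import *
w=press(30,-110.5+75)
rel([w[0],w[1],80.4],80.5)"
```

```text
time_s: 17.47
eef_pos: [586.4, 105.2, 80.4]
ee_rot: [-0.54, 0.54, 0.456, -0.457]
force: [-2.8, -2.7, 6.8]
grip_width: 0.13
t 17.4667 p [586.45 105.24  80.44] press [ 30.53 -32.78] toolx yaw 80.44610010263344 tooly [-0. -0. -1.] j6 -1.421528615721972 F [-2.81 -2.75  6.8 ] g 0.13001982434381418
delta_pos cm [-0.28  0.    0.02]
twist 80.5 [ 0. -0. -0.]
twist 260.5 [0.   3.14 0.  ]
```

```bash
python3 -m handwheel '[{"delta_pos":[0.01,0,0],"twist":[0,0,0],"jaw":0.05},{"delta_pos":[0.02,0,0],"twist":[0,0,0],"jaw":0.05},{"delta_pos":[0.03,0,0],"twist":[0,0,0],"jaw":0.05},{"delta_pos":[0.04,0,0],"twist":[0,0,0],"jaw":0.05},{"delta_pos":[0.05,0,0],"twist":[0,0,0],"jaw":0.05},{"delta_pos":[0.06,0,0],"twist":[0,0,0],"jaw":0.05},{"delta_pos":[0.07,0,0],"twist":[0,0,0],"jaw":0.05},{"delta_pos":[0.08,0,0.01],"twist":[0,0,0],"jaw":0.05},{"delta_pos":[0.09,0,0.01],"twist":[0,0,0],"jaw":0.05},{"delta_pos":[0.09,0,0.01],"twist":[0,0,0],"jaw":0.05}]' 20; python3 -c "
from tool import *
w=press(30,-110.5+75)
rel([w[0],w[1],80.4],80.5)"
```

```text
time_s: 18.3
eef_pos: [586.5, 106.2, 80.5]
ee_rot: [-0.54, 0.54, 0.456, -0.457]
force: [-2.2, -2.4, 6.1]
grip_width: 0.137
t 18.3 p [586.51 106.16  80.46] press [ 30.54 -31.85] toolx yaw 80.44753752009261 tooly [-0. -0. -1.] j6 -1.419963391052353 F [-2.23 -2.43  6.14] g 0.1370492021335544
delta_pos cm [-0.37  0.01  0.01]
twist 80.5 [ 0. -0. -0.]
twist 260.5 [0.   3.14 0.  ]
```

```bash
python3 look.py l side; python3 -c "
from tool import *
c=load('side');u,v=286,194
cv2.imwrite('pics/l_crop.png',cv2.resize(c['frame'][v-30:v+30,u-35:u+35],None,fx=10,fy=10,interpolation=cv2.INTER_CUBIC)[:,:,::-1])
for q in((215,258),(375,415),(297,335)): print(topress(plane(c,[(u-35+q[0]/10-.45,v-30+q[1]/10-.45)],72)))
print('expect fixed front-left (8,20); px of it',proj(c,[*press(8,20),72]),proj(c,[*press(8,-12),72]))
"
```

```text
18.35 [586.49371156 106.18214268  80.46912099] [-0.53957054  0.54023609  0.45625795 -0.45698718] [-2.43170269 -0.98196119  7.01616045] 0.13394811245685334
[[ 6.57 19.31]]
[[  7.65 -57.8 ]]
[[  7.81 -19.66]]
expect fixed front-left (8,20); px of it [[272.45 189.04]] [[278.78 195.46]]
```

View pics/l_crop.png

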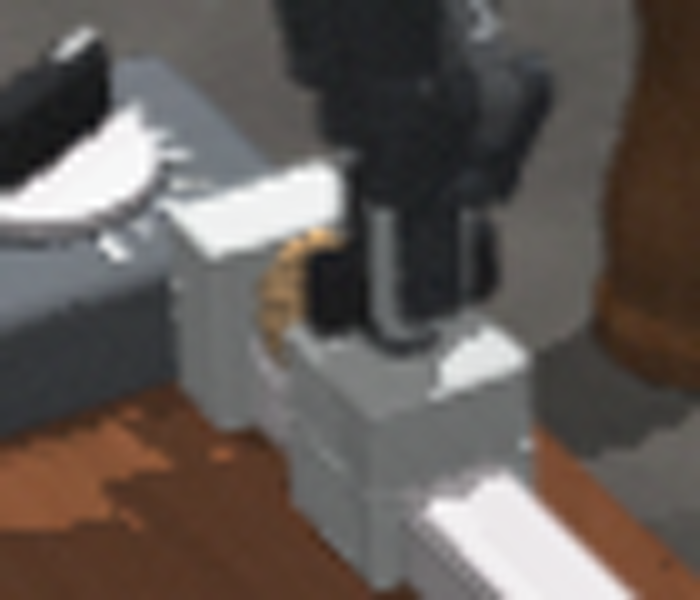

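```bash
python3 -c "
from tool import *
c=load('side')
K,D,R,t=cam(c); o=-R.T@t; print('cam',o)
f=c['frame']; h=cv2.cvtColor(f,cv2.COLOR_RGB2HSV)
m=((h[...,0]>8)&(h[...,0]<25)&(h[...,1]>70)).astype(np.uint8)
print(h[186:202,274:286,0]);print(m[186:202,274:286])
for y in (2.5,0,-5):
  P=np.array([*press(30,y),58]); uv=proj(c,P)[0]; r=17.5*c['fx']/np.linalg.norm(P-o); print(y,uv,'r px',r,'left',uv[0]-r,'top',uv[1]-r)
"
```

```text
cam [ -11.88 -884.37  853.95]
[[ 90  90  90  60  90 105  90  75  19  17  30 120]
 [ 90  60  75  75  90  75  18  15  17  16  17  17]
 [ 70  75  80  75  30  16  16  16  16  16  17  14]
 [ 80  80  60  60  17  16  16  16  14 130 110 110]
 [ 90  80  70  38  16  16  16  16 102 130 135 113]
 [ 90 100  60  15  16  16  15  16 135   0 135 110]
 [ 90  90  19  16  16  16  15  13  90 130 120 138]
 [120   0  16  15  16  15  16  17 143 135   0  60]
 [ 75  60  23  15  15  16  16  17 150  30 120 120]
 [ 90 110  21  16  16  16  16  15 105   0  60 120]
 [105  80  17  16  16  15  19  15 150 150 135  90]
 [ 90  90  90  14  16  15  60 100  90  90 120 105]
 [ 80  90 160  13  17  16   0  80  90  75 105  90]
 [ 75  90 150   4  14  18  30  90  80  90  75  90]
 [105 105 135 150   9  16  45  75  75  75  60  90]
 [ 60  90  60 160 165 165  90  90  80  60  90  75]]
[[0 0 0 0 0 0 0 0 0 0 0 0]
 [0 0 0 0 0 0 0 0 1 1 0 0]
 [0 0 0 0 0 0 1 1 1 1 1 1]
 [0 0 0 0 0 1 1 1 0 0 0 0]
 [0 0 0 0 0 1 1 1 0 0 0 0]
 [0 0 0 0 1 1 1 1 0 0 0 0]
 [0 0 0 1 1 1 1 1 0 0 0 0]
 [0 0 0 1 1 1 1 1 0 0 0 0]
 [0 0 0 1 1 1 1 1 0 0 0 0]
 [0 0 0 1 1 1 1 1 0 0 0 0]
 [0 0 0 1 1 1 0 0 0 0 0 0]
 [0 0 0 0 1 0 0 0 0 0 0 0]
 [0 0 0 0 1 0 0 0 0 0 0 0]
 [0 0 0 0 0 0 0 0 0 0 0 0]
 [0 0 0 0 0 0 0 0 0 0 0 0]
 [0 0 0 0 0 0 0 0 0 0 0 0]]
2.5 [284.28 194.74] r px 7.284954867521121 left 276.99889245852444 top 187.45786836568018
0 [284.78 195.24] r px 7.294383643065662 left 277.4890158538924 top 187.94778246139572
-5 [285.79 196.24] r px 7.313283927684801 left 278.47281500489464 top 188.93116058156218
```

```bash
python3 -c "
from tool import *
f=cv2.imread('pics/a_top.png'); 
print(f[212:224,206:222,1]); print(f[206:228,258:288,1][::3])
print(topress(plane(load('top'),[(213.2,215),(262.8,215)],72)))
"
```

```text
[[238 239 240 241 242 243 202  86  51  65 127 200 212 227 213 190]
 [240 241 243 242 242 242 195  84  52  70 123 217 226 241 243 243]
 [240 242 241 242 242 240 185  83  54  67 123 217 227 243 244 244]
 [241 241 241 242 242 238 174  75  51  70 207 227 242 244 244 245]
 [241 241 240 241 243 235 165  74  47  67 213 228 241 245 245 245]
 [240 240 241 240 241 234 146  62  52  63 217 229 229 242 244 244]
 [240 239 240 240 239 229 137  61  53  61 228 237 236 243 244 245]
 [239 238 239 238 239 227 125  56  50  75 226 235 242 244 244 244]
 [239 238 239 240 242 228 120  57  49  95 226 236 242 245 245 244]
 [237 239 241 242 243 227 111  55  51  94 227 237 243 244 243 244]
 [239 240 243 243 243 222 105  51  52 105 203 220 229 243 244 244]
 [242 244 243 242 243 224 104  54  50  68  92 102 117 123 124 124]]
[[ 62  62  65  62  59  59  58  64  61  62  59  39  29  30  31  24  18  29
   52  59  65  63  58  52  55  56  56  57  72 231]
 [ 69  70  67  70  67 193 235 239 237 237 209  94  29  34  31  26   7  67
  198 218 218 235 238 237 188  89  52  53  52  50]
 [ 67  65  69  67  68 204 238 241 241 241 145  41  31  35  30  17  24  97
  208 227 239 243 242 240 166  73  56  62  59  53]
 [244 245 245 244 223 224 241 244 227 111  26  34  33  31  18  11  36  59
  207 229 241 244 243 238 150  93 210 227 227 241]
 [245 245 244 244 226 231 241 242 241 131  24  33  40  28   9  17  14  74
  207 240 243 243 242 231 126 104 212 226 227 242]
 [244 244 244 244 217 231 240 243 156  47  34  39  33  24  21 101 117 119
  233 243 243 244 243 227 116  92 224 236 235 243]
 [133 134 134 129 144 233 241 242 131  19  28  31  26  13  71 112 203 239
  243 242 242 243 243 228 117 101 196 212 228 230]
 [ 34  34  29  33  35  53  71  74  78  69  65  60  60  64  63  66  75  78
   80  81  76  83  85  77  56  51  34  25  23  30]]
[[ 30.36  19.  ]
 [ 33.64 -90.32]]
```

```bash
python3 -m handwheel '[{"delta_pos":[0.01,0,0],"twist":[0,0,0],"jaw":0.05},{"delta_pos":[0.02,0,0],"twist":[0,0,0],"jaw":0.05},{"delta_pos":[0.03,0,0],"twist":[0,0,0],"jaw":0.05},{"delta_pos":[0.04,0,0],"twist":[0,0,0],"jaw":0.05},{"delta_pos":[0.05,0,0],"twist":[0,0,0],"jaw":0.05},{"delta_pos":[0.06,0,0],"twist":[0,0,0],"jaw":0.05},{"delta_pos":[0.07,0,0],"twist":[0,0,0],"jaw":0.05},{"delta_pos":[0.07,0,0.01],"twist":[0,0,0],"jaw":0.05},{"delta_pos":[0.07,0,0.01],"twist":[0,0,0],"jaw":0.05},{"delta_pos":[0.07,0,0.01],"twist":[0,0,0],"jaw":0.05}]' 20; python3 look.py m side; python3 -c "
from tool import *
w=press(30,-110.5+75)
rel([w[0],w[1],80.4],80.5)
c=load('side');u,v=286,194
cv2.imwrite('pics/m_crop.png',cv2.resize(c['frame'][v-30:v+30,u-35:u+35],None,fx=10,fy=10,interpolation=cv2.INTER_CUBIC)[:,:,::-1])"
```

```text
time_s: 19.18
eef_pos: [586.6, 106.6, 80.4]
ee_rot: [-0.539, 0.54, 0.456, -0.457]
force: [-1.4, -4.4, 6.9]
grip_width: 0.136
19.2333 [586.56556037 106.57464877  80.45318782] [-0.53946907  0.54039109  0.45613107 -0.45705037] [-2.25223786 -2.83141529  6.82412128] 0.13753245632136554
t 19.2333 p [586.57 106.57  80.45] press [ 30.58 -31.44] toolx yaw 80.43891077990683 tooly [-0. -0. -1.] j6 -1.4187330785252386 F [-2.25 -2.83  6.82] g 0.13753245632136554
delta_pos cm [-0.41  0.01  0.01]
twist 80.5 [ 0. -0. -0.]
twist 260.5 [0.   3.14 0.  ]
```

View pics/m_crop.png

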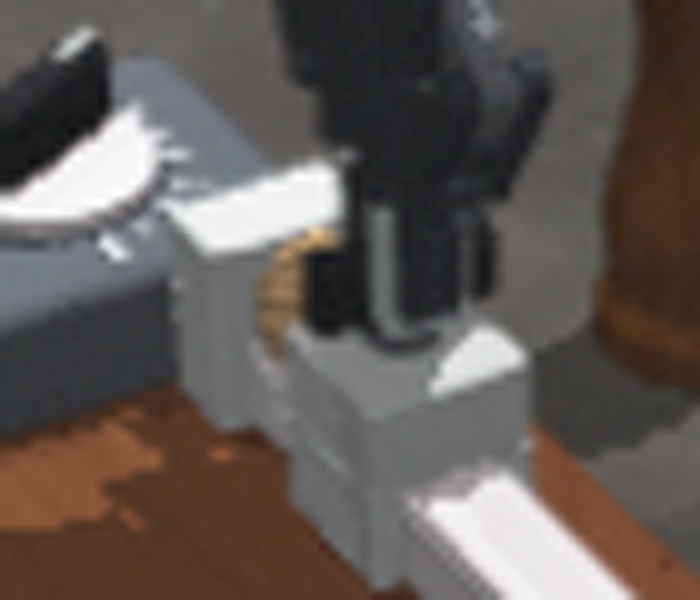

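The TCP advanced only 0.4 mm of the 0.7 mm commanded and the force rose, so contact is starting. I'll give it a little more.

```bash
python3 -m handwheel '[{"delta_pos":[0.01,0,0],"twist":[0,0,0],"jaw":0.05},{"delta_pos":[0.02,0,0],"twist":[0,0,0],"jaw":0.05},{"delta_pos":[0.03,0,0],"twist":[0,0,0],"jaw":0.05},{"delta_pos":[0.04,0,0],"twist":[0,0,0],"jaw":0.05},{"delta_pos":[0.05,0,0],"twist":[0,0,0],"jaw":0.05},{"delta_pos":[0.05,0,0],"twist":[0,0,0],"jaw":0.05},{"delta_pos":[0.05,0,0],"twist":[0,0,0],"jaw":0.05},{"delta_pos":[0.05,0,0],"twist":[0,0,0],"jaw":0.05},{"delta_pos":[0.05,0,0],"twist":[0,0,0],"jaw":0.05},{"delta_pos":[0.05,0,0],"twist":[0,0,0],"jaw":0.05}]' 20; python3 -c "
from tool import *
w=press(30,-110.5+75)
rel([w[0],w[1],80.4],80.5)"
```

```text
time_s: 20.07
eef_pos: [586.6, 106.7, 80.4]
ee_rot: [-0.539, 0.541, 0.456, -0.457]
force: [-3.1, -6.0, 8.2]
grip_width: 0.136
t 20.0667 p [586.6  106.7   80.44] press [ 30.6  -31.31] toolx yaw 80.43943787820614 tooly [-0. -0. -1.] j6 -1.417880957387108 F [-3.12 -5.97  8.19] g 0.13607421226691624
delta_pos cm [-0.42  0.01  0.01]
twist 80.5 [-0. -0. -0.]
twist 260.5 [ 0.    3.14 -0.  ]
```

Contact is firm, about 3 N on the walnut. Now I'll turn the wing clockwise.

```bash
python3 -m handwheel '[{"delta_pos":[0,0,0],"twist":[0,0.05,0],"jaw":0.05},{"delta_pos":[0,0,0],"twist":[0,0.12,0],"jaw":0.05},{"delta_pos":[0,0,0],"twist":[0,0.2,0],"jaw":0.05},{"delta_pos":[0,0,0],"twist":[0,0.28,0],"jaw":0.05},{"delta_pos":[0,0,0],"twist":[0,0.36,0],"jaw":0.05},{"delta_pos":[0,0,0],"twist":[0,0.44,0],"jaw":0.05},{"delta_pos":[0,0,0],"twist":[0,0.52,0],"jaw":0.05},{"delta_pos":[0,0,0],"twist":[0,0.6,0],"jaw":0.05},{"delta_pos":[0,0,0],"twist":[0,0.68,0],"jaw":0.05},{"delta_pos":[0,0,0],"twist":[0,0.7,0],"jaw":0.05}]' 20; python3 -c "
from tool import *
w=press(30,-110.5+79)
rel([w[0],w[1],80.4],-2)"
```

```text
time_s: 20.9
eef_pos: [586.3, 106.3, 80.5]
ee_rot: [-0.663, 0.665, 0.242, -0.243]
force: [-5.2, -9.3, 8.4]
grip_width: 0.131
t 20.9 p [586.33 106.28  80.48] press [ 30.36 -31.74] toolx yaw 40.104265709806505 tooly [-0. -0. -1.] j6 -0.7138314693405056 F [-5.2  -9.26  8.35] g 0.13124048888650866
delta_pos cm [-0.01  0.01  0.04]
twist -2 [ 0.    0.73 -0.  ]
twist 178 [-0.   -2.41 -0.  ]
```

```bash
python3 -m handwheel '[{"delta_pos":[0,0,0],"twist":[0,0.08,0],"jaw":0.05},{"delta_pos":[0,0,0],"twist":[0,0.16,0],"jaw":0.05},{"delta_pos":[0,0,0],"twist":[0,0.24,0],"jaw":0.05},{"delta_pos":[0,0,0],"twist":[0,0.32,0],"jaw":0.05},{"delta_pos":[0,0,0],"twist":[0,0.4,0],"jaw":0.05},{"delta_pos":[0,0,0],"twist":[0,0.48,0],"jaw":0.05},{"delta_pos":[0,0,0],"twist":[0,0.56,0],"jaw":0.05},{"delta_pos":[0,0,0],"twist":[0,0.64,0],"jaw":0.05},{"delta_pos":[0,0,0],"twist":[0,0.7,0],"jaw":0.05},{"delta_pos":[0,0,0],"twist":[0,0.72,0],"jaw":0.05}]' 20; python3 -c "
from tool import *
w=press(30,-110.5+79)
rel([w[0],w[1],80.4],-2);print(telemetry.sense()['wrist_torque'])"
```

```text
time_s: 21.73
eef_pos: [585.8, 106.1, 80.4]
ee_rot: [-0.706, 0.708, -0.008, 0.006]
force: [-7.8, -9.7, 10.7]
grip_width: 0.134
t 21.7333 p [585.75 106.07  80.43] press [ 29.79 -31.99] toolx yaw -1.0906446239084246 tooly [-0. -0. -1.] j6 0.005202985977373928 F [-7.75 -9.74 10.68] g 0.1337575149488485
delta_pos cm [0.02 0.   0.05]
twist -2 [ 0.    0.02 -0.  ]
twist 178 [-0.   -3.13 -0.01]
[-1.61  1.37  0.  ]
```

```bash
python3 -m handwheel '[{"delta_pos":[0,0,0],"twist":[0,0.03,0],"jaw":0.05},{"delta_pos":[0,0,0],"twist":[0,0.05,0],"jaw":0.05},{"delta_pos":[0,0,0],"twist":[0,0.05,0],"jaw":0.05},{"delta_pos":[0,0,0],"twist":[0,0.05,0],"jaw":0.2},{"delta_pos":[0,0,0],"twist":[0,0.05,0],"jaw":0.35},{"delta_pos":[0,0,0],"twist":[0,0.05,0],"jaw":0.5},{"delta_pos":[0,0,0],"twist":[0,0.05,0],"jaw":0.5},{"delta_pos":[0,-1.5,0],"twist":[0,0.05,0],"jaw":0.5},{"delta_pos":[0,-4,0],"twist":[0,0.05,0],"jaw":0.5},{"delta_pos":[0,-7,0],"twist":[0,0.05,0],"jaw":0.5}]' 20; python3 look.py n side top;python3 -c "
from tool import *
w=press(0,92.5)
rel([w[0],w[1],150],112)
c=load('side');u,v=286,194
cv2.imwrite('pics/n_crop.png',cv2.resize(c['frame'][v-50:v+50,u-60:u+40],None,fx=6,fy=6,interpolation=cv2.INTER_CUBIC)[:,:,::-1])
cv2.imwrite('pics/n_crop2.png',cv2.resize(load('top')['frame'][185:285,150:310],None,fx=5,fy=5,interpolation=cv2.INTER_CUBIC)[:,:,::-1])"
```

```text
time_s: 22.57
eef_pos: [585.7, 108.2, 149.3]
ee_rot: [-0.707, 0.707, -0.025, 0.022]
force: [0.7, 0.4, 0.1]
grip_width: 0.501
22.6667 [588.64603125 108.30448737 154.60134881] [ 0.70675837 -0.70668048  0.02032847 -0.0261162 ] [-0.99280207  0.17572339  0.17150957] 0.4976134405112018
t 22.6667 p [588.65 108.3  154.6 ] press [ 32.56 -29.59] toolx yaw -3.7641373480528983 tooly [ 0.01 -0.   -1.  ] j6 0.05213247000042243 F [-0.99  0.18  0.17] g 0.4976134405112018
delta_pos cm [-3.37  0.44 12.18]
twist 112 [ 0.01 -2.02  0.01]
twist 292 [-0.    1.12  0.01]
```

View pics/n_crop.png

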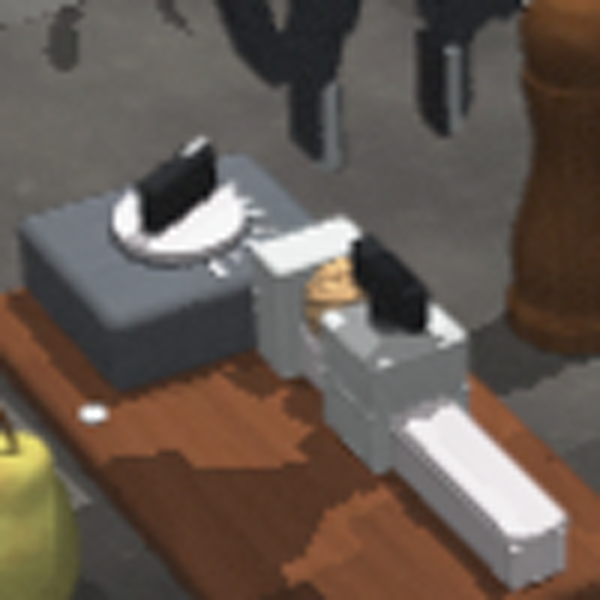

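View pics/n_crop2.png

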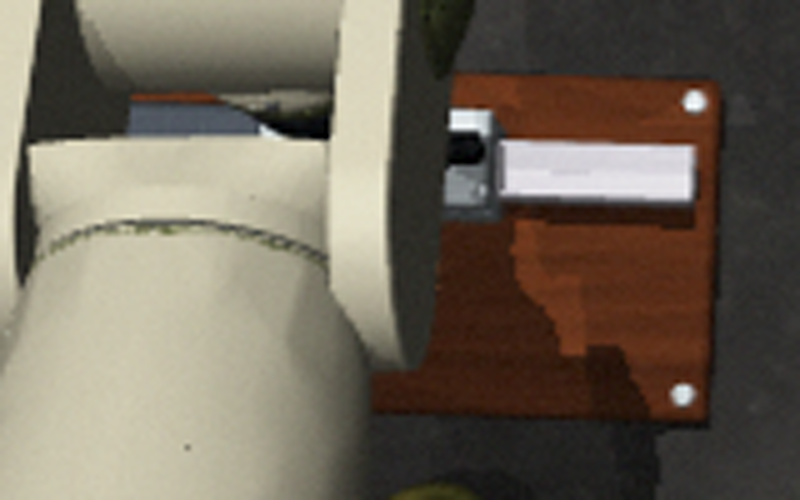

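The wing now lies along the rail and the walnut is between the jaws. Now to the dial.

```bash
python3 -m handwheel '[{"delta_pos":[-0.5,0,1.5],"twist":[0,-0.12,0],"jaw":0.5},{"delta_pos":[-1,0,3],"twist":[0,-0.24,0],"jaw":0.5},{"delta_pos":[-1.5,0,5],"twist":[0,-0.36,0],"jaw":0.5},{"delta_pos":[-2,0,7],"twist":[0,-0.48,0],"jaw":0.5},{"delta_pos":[-2.5,0,9],"twist":[0,-0.6,0],"jaw":0.5},{"delta_pos":[-3,0,11],"twist":[0,-0.72,0],"jaw":0.5},{"delta_pos":[-3.4,0,12.2],"twist":[0,-0.84,0],"jaw":0.5},{"delta_pos":[-3.4,0,12.2],"twist":[0,-0.96,0],"jaw":0.5},{"delta_pos":[-3.4,0,12.2],"twist":[0,-1.08,0],"jaw":0.5},{"delta_pos":[-3.4,0,12.2],"twist":[0,-1.2,0],"jaw":0.5}]' 20; python3 -c "
from tool import *
w=press(0,92.5)
rel([w[0],w[1],130],113)"
```

```text
time_s: 23.5
eef_pos: [560.4, 232.5, 149.2]
ee_rot: [0.595, -0.595, -0.381, 0.382]
force: [-0.2, -0.1, -0.2]
grip_width: 0.5
t 23.5 p [560.39 232.51 149.15] press [-2.7  92.81] toolx yaw 65.35780698786441 tooly [-0. -0. -1.] j6 -0.9402613038684214 F [-0.25 -0.15 -0.17] g 0.4999738090495879
delta_pos cm [ 0.07  1.92 -0.26]
twist 113 [-0.   -0.83 -0.  ]
twist 293 [ 0.    2.31 -0.  ]
```

```bash
python3 -m handwheel '[{"delta_pos":[0.07,0,-0.26],"twist":[0,-0.12,0],"jaw":0.5},{"delta_pos":[0.07,0,-0.26],"twist":[0,-0.24,0],"jaw":0.5},{"delta_pos":[0.07,0.3,-0.26],"twist":[0,-0.36,0],"jaw":0.5},{"delta_pos":[0.07,0.6,-0.26],"twist":[0,-0.48,0],"jaw":0.5},{"delta_pos":[0.07,1,-0.26],"twist":[0,-0.6,0],"jaw":0.5},{"delta_pos":[0.07,1.5,-0.26],"twist":[0,-0.72,0],"jaw":0.5},{"delta_pos":[0.07,2,-0.26],"twist":[0,-0.83,0],"jaw":0.5},{"delta_pos":[0.07,2,-0.26],"twist":[0,-0.83,0],"jaw":0.5},{"delta_pos":[0.07,2,-0.26],"twist":[0,-0.83,0],"jaw":0.5},{"delta_pos":[0.07,2,-0.26],"twist":[0,-0.83,0],"jaw":0.5}]' 20; python3 look.py o side; python3 -c "
from tool import *
w=press(0,92.5)
rel([w[0],w[1],67],113)
c=load('side');u,v=map(int,proj(c,[563,232,80])[0]);print(u,v)
cv2.imwrite('pics/o_crop.png',cv2.resize(c['frame'][v-60:v+40,u-50:u+50],None,fx=6,fy=6,interpolation=cv2.INTER_CUBIC)[:,:,::-1])"
```

```text
time_s: 24.33
eef_pos: [563.4, 231.7, 130.0]
ee_rot: [0.394, -0.394, -0.587, 0.587]
force: [-0.0, 0.2, -0.1]
grip_width: 0.501
24.3833 [563.49519991 231.70433    130.14521928] [-0.39338229  0.39351177  0.58759308 -0.58748041] [ 0.00740504 -0.43986176  0.31372134] 0.5015447194420731
t 24.3833 p [563.5  231.7  130.15] press [ 0.45 92.18] toolx yaw 112.38310414065029 tooly [ 0.  0. -1.] j6 -1.7633859877610933 F [ 0.01 -0.44  0.31] g 0.5015447194420731
delta_pos cm [0.05 6.31 0.03]
twist 113 [ 0.   -0.01 -0.  ]
twist 293 [0.   3.13 0.  ]
255 173
```

View pics/o_crop.png

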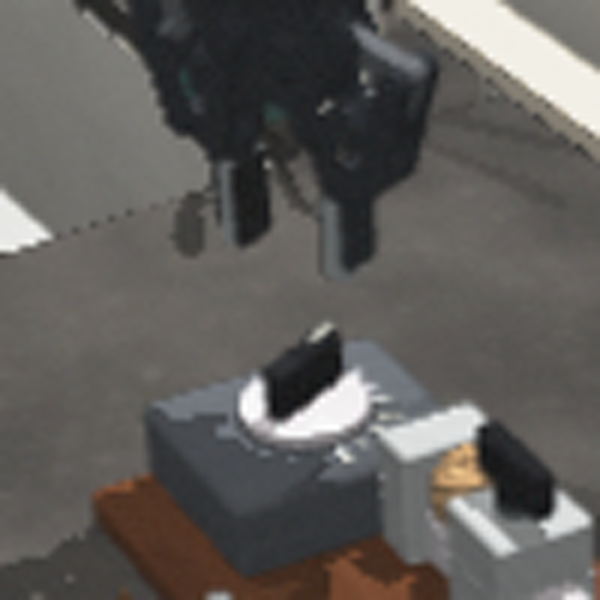

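```bash
python3 -m handwheel '[{"delta_pos":[0.03,1,0],"twist":[0,0,0],"jaw":0.5},{"delta_pos":[0.03,2,0],"twist":[0,0,0],"jaw":0.5},{"delta_pos":[0.03,3,0],"twist":[0,0,0],"jaw":0.5},{"delta_pos":[0.03,4,0],"twist":[0,0,0],"jaw":0.5},{"delta_pos":[0.03,5,0],"twist":[0,0,0],"jaw":0.5},{"delta_pos":[0.03,5.6,0],"twist":[0,0,0],"jaw":0.5},{"delta_pos":[0.03,6.1,0],"twist":[0,0,0],"jaw":0.5},{"delta_pos":[0.03,6.1,0],"twist":[0,0,0],"jaw":0.5},{"delta_pos":[0.03,6.1,0],"twist":[0,0,0],"jaw":0.4},{"delta_pos":[0.03,6.1,0],"twist":[0,0,0],"jaw":0.3}]' 25; python3 -m handwheel '[{"delta_pos":[0,0,0],"twist":[0,0,0],"jaw":0.2},{"delta_pos":[0,0,0],"twist":[0,0,0],"jaw":0.15},{"delta_pos":[0,0,0],"twist":[0,0,0],"jaw":0.1},{"delta_pos":[0,0,0],"twist":[0,0,0],"jaw":0.05},{"delta_pos":[0,0,0],"twist":[0,0,0],"jaw":0.05},{"delta_pos":[0,0,0],"twist":[0,0,0],"jaw":0.05},{"delta_pos":[0,0,0],"twist":[0,0,0],"jaw":0.05},{"delta_pos":[0,0,0],"twist":[0,0,0],"jaw":0.05},{"delta_pos":[0,0,0],"twist":[0,0,0],"jaw":0.05},{"delta_pos":[0,0,0],"twist":[0,0,0],"jaw":0.05}]' 25; python3 -c "
from tool import *
w=press(0,92.5)
rel([w[0],w[1],67],56.4);print(telemetry.sense()['wrist_torque'])"
```

```text
time_s: 25.22
eef_pos: [563.6, 232.0, 69.5]
ee_rot: [-0.392, 0.393, 0.588, -0.588]
force: [-0.1, 0.4, 0.3]
grip_width: 0.305
time_s: 26.05
eef_pos: [562.9, 233.9, 69.8]
ee_rot: [-0.393, 0.392, 0.589, -0.587]
force: [-3.4, 9.7, 2.8]
grip_width: 0.132
t 26.05 p [562.86 233.9   69.77] press [-0.31 94.34] toolx yaw 112.55105634603333 tooly [ 0.  0. -1.] j6 -1.7655041767330466 F [-3.37  9.68  2.76] g 0.13226151754163235
delta_pos cm [-0.18  0.28  0.05]
twist 56.4 [-0.    0.98  0.  ]
twist 236.4 [ 0.   -2.16  0.  ]
[1.52 0.53 0.09]
```

```bash
python3 -m handwheel '[{"delta_pos":[0.15,0,0],"twist":[0,0.06,0],"jaw":0.05},{"delta_pos":[0.15,0,0],"twist":[0,0.17,0],"jaw":0.05},{"delta_pos":[0.15,0,0],"twist":[0,0.28,0],"jaw":0.05},{"delta_pos":[0.15,0,0],"twist":[0,0.39,0],"jaw":0.05},{"delta_pos":[0.15,0,0],"twist":[0,0.5,0],"jaw":0.05},{"delta_pos":[0.15,0,0],"twist":[0,0.61,0],"jaw":0.05},{"delta_pos":[0.15,0,0],"twist":[0,0.72,0],"jaw":0.05},{"delta_pos":[0.15,0,0],"twist":[0,0.83,0],"jaw":0.05},{"delta_pos":[0.15,0,0],"twist":[0,0.92,0],"jaw":0.05},{"delta_pos":[0.15,0,0],"twist":[0,0.98,0],"jaw":0.05}]' 30; python3 -m handwheel '[{"delta_pos":[0,0,0],"twist":[0,0,0],"jaw":0.05},{"delta_pos":[0,0,0],"twist":[0,0,0],"jaw":0.05},{"delta_pos":[0,0,0],"twist":[0,0,0],"jaw":0.05},{"delta_pos":[0,0,0],"twist":[0,0,0],"jaw":0.05},{"delta_pos":[0,0,0],"twist":[0,0,0],"jaw":0.05},{"delta_pos":[0,0,0],"twist":[0,0,0],"jaw":0.05},{"delta_pos":[0,0,0],"twist":[0,0,0],"jaw":0.05},{"delta_pos":[0,0,0],"twist":[0,0,0],"jaw":0.05},{"delta_pos":[0,0,0],"twist":[0,0,0],"jaw":0.05},{"delta_pos":[0,0,0],"twist":[0,0,0],"jaw":0.05}]' 30; python3 -c "
from tool import *
w=press(0,92.5)
rel([w[0],w[1],67],56.4);print(telemetry.sense()['wrist_torque'])"
```

```text
time_s: 26.88
eef_pos: [562.7, 233.9, 69.7]
ee_rot: [0.624, -0.624, -0.333, 0.332]
force: [-2.4, 3.4, 2.4]
grip_width: 0.128
time_s: 27.72
eef_pos: [562.8, 233.8, 69.7]
ee_rot: [0.623, -0.623, -0.335, 0.334]
force: [-2.0, 4.1, 5.7]
grip_width: 0.129
t 27.7167 p [562.76 233.84  69.72] press [-0.41 94.27] toolx yaw 56.50635196120253 tooly [ 0.  0. -1.] j6 -0.7851460041329055 F [-2.    4.11  5.7 ] g 0.1289652892339605
delta_pos cm [-0.13  0.27 -0.12]
twist 56.4 [0. 0. 0.]
twist 236.4 [ 0.   -3.14 -0.  ]
[ 0.53  0.56 -0.05]
```

Now I'll release, rise, back off and look.

```bash
python3 -m handwheel '[{"delta_pos":[0,0,0],"twist":[0,0,0],"jaw":0.2},{"delta_pos":[0,0,0],"twist":[0,0,0],"jaw":0.35},{"delta_pos":[0,0,0],"twist":[0,0,0],"jaw":0.5},{"delta_pos":[0,0,0],"twist":[0,0,0],"jaw":0.5},{"delta_pos":[0,-2,0],"twist":[0,0,0],"jaw":0.5},{"delta_pos":[0,-5,0],"twist":[0,0,0],"jaw":0.5},{"delta_pos":[0,-8,0],"twist":[0,0,0],"jaw":0.5},{"delta_pos":[0,-11,0],"twist":[0,0,0],"jaw":0.5},{"delta_pos":[0,-14,0],"twist":[0,0,0],"jaw":0.5},{"delta_pos":[0,-16,0],"twist":[0,0,0],"jaw":0.5}]' 30; python3 -c "
from tool import *
rel([330,-150,280])"
```

```text
time_s: 28.55
eef_pos: [563.2, 233.3, 232.1]
ee_rot: [-0.623, 0.624, 0.335, -0.333]
force: [0.1, -0.0, -0.5]
grip_width: 0.501
t 28.55 p [563.19 233.3  232.15] press [ 0.05 93.75] toolx yaw 56.39634395578556 tooly [ 0.  0. -1.] j6 -0.7834050334108285 F [ 0.05 -0.03 -0.53] g 0.5012324110693251
delta_pos cm [-44.82  -4.88  -1.8 ]
```

```bash
python3 -m handwheel '[{"delta_pos":[-4,-4,-0.2],"twist":[0,0,0],"jaw":0.5},{"delta_pos":[-8,-4.9,-0.4],"twist":[0,0,0],"jaw":0.5},{"delta_pos":[-12,-4.9,-0.6],"twist":[0,0,0],"jaw":0.5},{"delta_pos":[-16,-4.9,-0.8],"twist":[0,0,0],"jaw":0.5},{"delta_pos":[-20,-4.9,-1],"twist":[0,0,0],"jaw":0.5},{"delta_pos":[-24,-4.9,-1],"twist":[0,0,0],"jaw":0.5},{"delta_pos":[-28,-4.9,-1],"twist":[0,0,0],"jaw":0.5},{"delta_pos":[-32,-4.9,-1],"twist":[0,0,0],"jaw":0.5},{"delta_pos":[-36,-4.9,-1],"twist":[0,0,0],"jaw":0.5},{"delta_pos":[-40,-4.9,-1],"twist":[0,0,0],"jaw":0.5}]' 30; python3 look.py p side top; python3 -c "
from tool import *
cv2.imwrite('pics/p_crop.png',cv2.resize(load('top')['frame'][185:285,150:310],None,fx=5,fy=5,interpolation=cv2.INTER_CUBIC)[:,:,::-1])"
```

```text
time_s: 29.38
eef_pos: [348.0, -106.5, 278.1]
ee_rot: [-0.623, 0.623, 0.334, -0.334]
force: [1.9, -1.1, 0.4]
grip_width: 0.499
29.4833 [ 347.29978926 -109.32058324  278.16972085] [-0.6241206   0.62504693  0.3312008  -0.33180693] [0.28317304 0.53844377 0.56086606] 0.4995548986930183
```

View pics/p_crop.png

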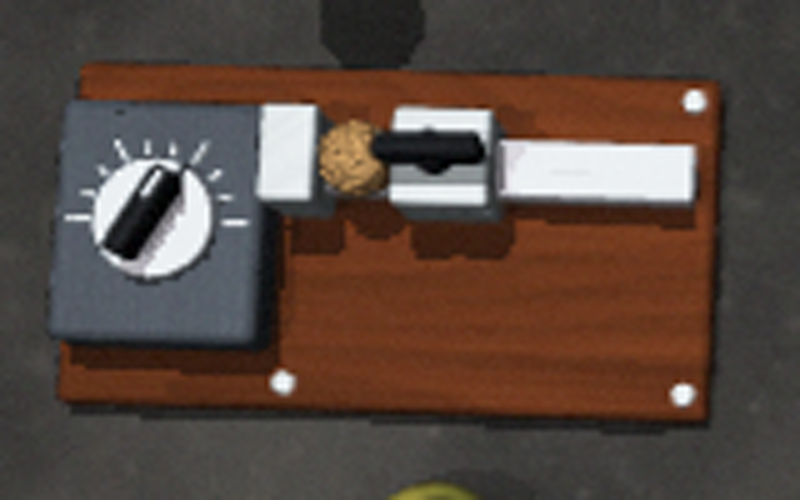

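View pics/p_top.png

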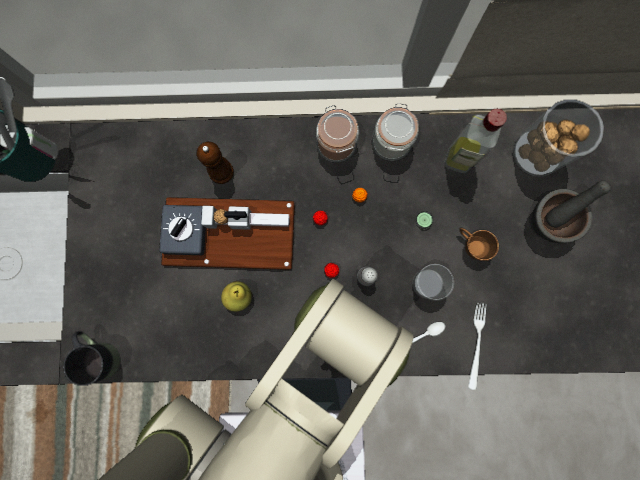

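View pics/p_side.png

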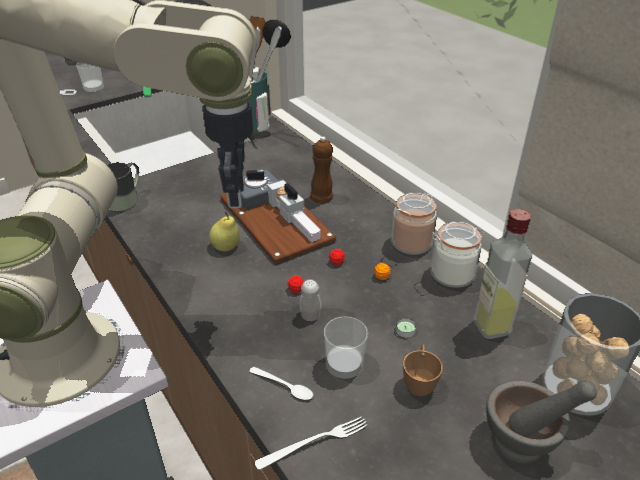

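```bash
python3 - <<'E'
from tool import *
c=load('top'); P=depth(c); hsv=cv2.cvtColor(c['frame'],cv2.COLOR_RGB2HSV); val=hsv[...,2]; z=P[...,2]
for name,box,zr in(('wing',(205,228,220,252),(82,110)),('dial',(205,245,165,200),(72,98))):
    m=np.zeros((480,640),bool); m[box[0]:box[1],box[2]:box[3]]=1; m&=(val<100)&(z>zr[0])&(z<zr[1]); Q=P[m]
    r=cv2.minAreaRect(Q[:,:2].astype(np.float32)); mu=Q[:,:2].mean(0); vt=np.linalg.svd(Q[:,:2]-mu)[2]
    a=np.degrees(np.arctan2(vt[0,1],vt[0,0])); print(name,len(Q),r,topress([r[0]]),'cw from +y rad',np.radians((86.75-a)%180))
m=((hsv[...,0]>8)&(hsv[...,0]<25)&(hsv[...,1]>70)).astype(np.uint8); m[:206]=0;m[228:]=0;m[:,:212]=0;m[:,230:]=0
print('walnut bbox',cv2.boundingRect(m))
x,y,w,h=cv2.boundingRect(m); print(topress(plane(c,[(x+w/2-.5,y+h/2-.5)],58)), np.nanmax(P[m>0][:,2]))
print('gap edges',topress(plane(c,[(212.2,215),(150+390/5-.4,208)],72)))
f=c['frame'][:,:,1]; print(f[207:226:3,224:252])
# long marks: dial direction of mark pixels (z=55) from axis
ax=press(0,92.5)
for q in((78,217),(125,150),(200,152),(235,222)):
    d=topress(plane(c,[(150+q[0]/5-.4,185+q[1]/5-.4)],55))[0]-[0,92.5]; print('mark',d,np.arctan2(d[0],d[1]))
E
```

```text
wing 152 ((585.3234252929688, 105.32640075683594), (46.326332092285156, 14.148598670959473), 89.05113220214844) [[ 29.41 -32.76]] cw from +y rad 3.1265504319292323
dial 117 ((563.1340942382812, 231.82318115234375), (11.769984245300293, 43.088722229003906), 55.37394714355469) [[ 0.08 92.28]] cw from +y rad 2.1240822416508958
walnut bbox (214, 206, 16, 22)
[[29.99  3.41]] 99.98833590795883
gap edges [[ 30.29  21.21]
 [ 46.98 -11.88]]
[[ 59  58  60  59  78 214 230 230 230 231 231 229 230 229 228 229 227 226
  226 226 226 225 225 204 106  49  49  47]
 [ 75  80  54  50 134 227 234 235 235 236 210 165 189 232 237 236 236 236
  237 238 238 238 239 203  94  57  57  54]
 [ 48  31  29  30  33  29  33  34  32  32  33  31  32  30  36  31  31  29
   30  33  29  15 105 138  79  79 181 196]
 [ 79  26   7  13   7  12  11  14  11  10   4  11   9   8  13  11  14  15
   14  12   5   6  21  64  56  95 119 200]
 [122  72  66  40 121 144 148 144 145 141 111  53  17  16  68 129 146 146
  145 147 145 149 138  87  51 100 113 215]
 [ 62  54  36  90 211 232 233 232 234 233 233 235 234 234 235 234 234 234
  234 233 235 235 213 106  48  96 111 209]
 [ 30  30  33  33 108 132 148 157 162 166 171 176 176 181 185 186 190 193
  196 197 199 206 183  89  56  55  51  48]]
mark [ 0.71 35.76] 0.019954032252649117
mark [31.65 16.9 ] 1.0804264602424856
mark [ 31.76 -16.8 ] 2.0572218761932666
mark [  0.59 -34.53] 3.124365786598263
```

```bash
python3 - <<'E'
from tool import *
c=load('top'); P=depth(c)
Q=P[212:223,215:224]; print(Q[...,2]); Q=Q.reshape(-1,3); Q=Q[Q[:,2]>62]; print(topress(Q).mean(0),len(Q),np.nanpercentile(Q[:,2],[50,90,97]))
s=load('side')
for n in('espresso',): pass
a=cv2.imread('pics/a_top.png'); b=cv2.imread('pics/p_top.png'); d=cv2.absdiff(a,b).max(2)[110:310,130:520]>60
n,l,st,ce=cv2.connectedComponentsWithStats(d.astype(np.uint8)); print([(list(x[:2]+[130,110]),x[2:]) for x in st[1:] if x[4]>12])
E
```

```text
[[71.   73.05 72.99 72.12 74.51 72.01 76.3  71.59 71.28]
 [72.88 71.34 74.05 74.31 71.45 74.95 74.8  77.26 74.84]
 [76.66 73.41 76.74 73.61 76.81 75.25 75.36 73.98 73.22]
 [72.16 72.54 76.23 78.36 78.49 73.08 75.03 73.58 74.5 ]
 [74.15 77.19 77.36 76.72 74.69 76.5  75.79 79.36 74.04]
 [72.52 72.08 75.28 75.37 76.96 76.84 74.4  71.37 72.51]
 [71.11 73.7  73.5  77.29 72.81 78.25 75.38 72.85 74.68]
 [70.89 76.48 71.03 74.65 73.33 71.01 72.18 73.89 71.74]
 [69.98 68.94 70.36 70.79 71.41 72.28 72.07 70.43 70.96]
 [61.24 64.43 67.06 67.98 67.81 70.08 72.26 67.78 68.03]
 [42.8  43.92 62.32 68.54 68.07 69.57 66.12 68.93 61.97]]
[26.55  5.6 ] 95 [73.08 76.83 78.27]
[([np.int64(263), np.int64(204)], array([ 22,  25, 306], dtype=int32)), ([np.int64(214), np.int64(206)], array([ 37,  21, 555], dtype=int32)), ([np.int64(170), np.int64(217)], array([ 18,  23, 212], dtype=int32)), ([np.int64(346), np.int64(223)], array([ 14,  13, 128], dtype=int32)), ([np.int64(242), np.int64(229)], array([ 8,  3, 17], dtype=int32)), ([np.int64(310), np.int64(279)], array([ 32,  31, 456], dtype=int32)), ([np.int64(330), np.int64(292)], array([ 40,  18, 384], dtype=int32))]
```

The walnut's top is about 76 mm up, so it is seated. Apart from the arm, only the parts of the job have changed. Handing in.

```bash
python3 -c "
from rig import ctrl
print(ctrl.finish_job())"
```

```text
the job is handed in; nothing more can be done
None
```

I handed the job in at about 29.5 s; no verdict was reported. The walnut is in the groove, the jaw is slid up against it and locked, and the dial is set to 6.

**What I did:**
- **Walnut:** I laid it in the groove and let it go.
- **Jaw:** I slid it up by the wing until it pressed the walnut. The wrist read about 6 N, of which roughly 3 N was on the walnut, against the 40 N limit. The sideways reading rose to about 10 N while I turned the wing to its end.
- **Dial:** I turned it three clicks clockwise, released everything and moved the arm clear.

**Last checks from the pictures:**

| Item | Measured | Needed |
|---|---|---|
| Wing angle | about 1.56 rad | over 1.3 rad |
| Dial angle | about 2.12 rad | 1.98 to 2.22 rad |
| Walnut off the groove's middle line | within a few mm | within 8 mm |
| Walnut top above the worktop | about 76 mm | about 75 mm (centre 18 mm above the groove, 35 mm across) |
| Gap between the jaws | about 32–33 mm | under 42 mm |

Comparing the first and last top views shows none of the leave-alone things moved.

**Disagreements:**
- The gap came out about 2 mm smaller than the 35 mm the task suggests. That fits the 32 mm I measured across the walnut when gripping it.
- The dial axis felt about 2 mm away from where I had measured it, which is within the camera calibration.
- The two estimates of the walnut's sideways position differed by 3–4 mm: 0 mm from its colour outline and 3.5 mm from depth. Both are within the limit.

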